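Tidy the desk odds and ends into polish box, pen tray and saucer

TASK

Tidy away the odds and ends on the desk: stand the red and the teal nail-polish bottle upright in the two free cells of the patchwork box, one to a cell; lay both highlighters flat in the tan pen tray, side by side or end to end; and set the cup upright in the middle of its blue saucer. The bottles and the cup are breakable, so set them down rather than drop them, leave the white bottle standing in its cell, and do not push or knock over the pink radio.

Things in the scene. Friction and masses are not known exactly. Their poses are not given: they have to be found in the camera images.
- red_polish_mid (a point): Red nail-polish bottle, round, 72 mm tall: glass body 30 mm across and 32 mm high, on it a white cap 16 mm across and 40 mm long, by which it is best held. About 55 g. This point is its centre, on its axis, 36 mm above its underside; z points up through the cap.
- teal_polish_mid (a point): Teal (blue-green) nail-polish bottle, round, 72 mm tall: glass body 30 mm across and 32 mm high, on it a white cap 16 mm across and 40 mm long, by which it is best held. About 55 g. This point is its centre, on its axis, 36 mm above its underside; z points up through the cap.
- pink_marker_mid (a point): Pink: flat highlighter pen with a pink body and a white cap, lying flat: 85 mm long, 24 mm wide, 16 mm thick, about 20 g. This point is its centre, 8 mm above its underside; x runs along its length towards the cap, z is up.
- yellow_marker_mid (a point): Yellow: flat highlighter pen with a yellow body and a white cap, lying flat: 85 mm long, 24 mm wide, 16 mm thick, about 20 g. This point is its centre, 8 mm above its underside; x runs along its length towards the cap, z is up.
- cup_mid (a point): White china cup with blue dots, open at the top, 58 mm across over its upright wall (wall 3 mm, narrowing below 14 mm to a foot 44 mm across), 55 mm tall, about 120 g, with a small handle that sticks out 20 mm from the wall on its +y side. This point is its centre, on its axis, 27.5 mm above its underside; z is up.
- saucer: Round blue saucer, fixed to the desk, 124 mm across; flat middle 80 mm across lies 6 mm above the desk, rim rises to 12 mm; a white disc marks the middle. Origin: centre of its underside, on the desk.
- pen_tray: Shallow tan tray with a grey lining, fixed to the desk: 90 mm (x) by 210 mm (y) outside, its long side along y; floor and walls 3 mm thick, lip 12 mm above the desk. Origin: centre of its underside, on the desk; z is up.
- polish_box: Open white box with a patchwork of coloured squares on its sides, fixed to the desk, divided into a row of three equal square cells along its y axis. Outside it is 52 mm (x) by 150 mm (y) and 26 mm high; floor and walls 3 mm thick. Cells are 46 mm square inside, centred at y = -49, 0 and +49 mm on the box's y axis; divider tops are as high as the walls. Origin: centre of its underside, on the desk; z is up.
- white_polish_mid (a point): White nail-polish bottle, round, 72 mm tall: glass body 30 mm across and 32 mm high, on it a white cap 16 mm across and 40 mm long, by which it is best held. About 55 g. This point is its centre, on its axis, 36 mm above its underside; z points up through the cap. It already stands in one end cell of the patchwork box (the one at y = +49 mm) and must stay there.
- radio: Small pink toy-like radio on four feet, about 50 x 74 mm and 68 mm tall, with a thin aerial up to 127 mm; a loose bystander at the right of the work, to leave alone (at the left, beyond the work, stands a steel tumbler 230 mm tall, and a keyboard and mouse lie at the far edge). Origin: centre of its underside; z is up.
Things that resemble listed ones, but are neither listed nor needed, are in the scene too. Of the things that look like the part that bears pink_marker_mid, take the one that is farthest to the robot's right at the start.

How it is judged:
By the outcome, as a careful person would: the job done as asked, in the order asked, and still so for the second after the job is handed in, with the robot touching nothing.
It also fails if it takes over 115 s, if anything falls off the work surface, if the arm or the gripper's body presses on something with over 40 N, if the wrist force passes 120 N, or if a joint passes its speed limit or range.

ROBOT

A 6-joint arm with a two-finger parallel gripper is mounted at the origin on the work surface. World frame = base frame: x ahead of the robot, y to its left, z up, the work surface at z = 0. Lengths are in m, angles in rad, forces in N, time in s.
With the tool pointing down it reaches from about 0.375 to 0.75 m from the base axis. Payload 9 kg.
Tool frame: the origin (TCP) lies on the centre line of the jaws, within the pads' length; the fingertips stand 11 mm ahead of it and the grasp point (between the pads) lies 8 mm behind it; y points along the fingers, x is the direction in which the jaws open and shut, and the axes are right-handed (so a half turn about y gives the same grasp; the last joint's range is limited). The gripper opens to 85 mm and grips with 20 to 120 N. Pads are 22 mm wide; open, the fingers measure 114 mm over their backs; the gripper's body (76 mm by 85 mm) begins 54 mm behind the grasp point. The pads swing forward as they close: fully open they stand 13 mm farther back than shut.
Start: joints at [-1.375, 0.104, 0.097, 1.564, 0, 1.353], TCP at [0.241, -0.549, 0.242] pointing down, gripper open.
Joint ranges: [-2.99, 2.99], [-0.84, 1.86], [-1.1, 1.16], [-1.84, 2.11], [-1.51, 1.56], [-3.14, 3.14]. Speed limits (rad/s): [2.22, 2.22, 2.57, 3.14, 3.14, 3.14].

INTERFACE

Orientations are given as a unit quaternion [w, x, y, z].
In Python, from cell import bot, eyes gives the robot as it stands.
- The arm moves only by the tool jog_arm, never from a script. Its argument "increments" is one flat list of numbers, 4 for each row, row after row: the shift along the tool's x, y, z in m, then the turn about the tool's y in degrees. A call has exactly 5 rows; each row shifts and turns the pose as measured when the row begins, along the tool's axes as they then stand; what a row does not reach is not made up. A row lasts 1/12 s, in which the tool goes at most 41.7 mm and 7.16 degrees, less where a joint would pass 70% of its speed; a pose out of reach is approached as far as the arm can. A call with a gripper value outside its range is refused whole. "hand" is the closure, from -1 (fully open) to 1 (shut), set as the call begins (left out, the last holds). The fingers move at their own pace and stop on an object; "force" is the grip in N (left out, the last holds). Time passes only in rows, so rows that do not move let the fingers close, or fill a call up. It gives the time, the measured TCP pose, the force and the opening at its end, in the units of the state.
- bot.read_state(): the state, without advancing time (a new reading comes with each control period).
- eyes.snapshot(name): name is "scene" or "top" or "wrist"; returns a dict with "img" (420x560x3 uint8, red, green, blue), "z_map" (420x560 float32, m along the optical axis (not along the pixel's ray), 0 where there is no reading), "vfov" (degrees; the focal length in pixels is half the picture's height over the tangent of half this angle, whatever the lens; pixels are square), "cx", "cy" (the principal point, pixels), "T" (4x4, takes a point from camera to world coordinates); the wrist camera has in their place "tool_from_camera" (4x4, takes a point from camera to tool coordinates, whose origin is the TCP and whose axes are the tool frame's). Camera axes: x right, y down, z forward; pixel columns grow to the right and rows downward; lengths in m; the calibration is good to about 2 mm. The wrist camera is an equidistant fisheye: a pixel r from the principal point sees the ray r / f radians off the axis. A picture is of the moment at which its call begins: read the wrist's pose just before it.
- bot.job_done(): hands the job in, once; it reports no verdict.
The state is a dict: "time": time; "joints": joint angles; "joint_vel": joint speeds; "tau": joint torques, N m; "position": TCP position; "ee_rot": TCP orientation; "ft_force": force on the tool from outside, world axes, zero at the start; "torque": the same for the moment, N m; "gripper_width": finger opening in m.
Only numpy, scipy, OpenCV 4.12 (cv2) and the standard library are available. Lean on these libraries where they do the work, as an engineer would, in place of code of your own. Each camera call takes 0.05 s, during which the arm holds its last target. There are 200 camera calls.

## Working session

There is one attempt and no reset: what is moved stays moved. The work goes in short steps, Python scripts to look and compute and a tool call to move; the robot and the scene stay as the last step left them, time stands still between calls to the robot, and variables do not carry over. Pictures are saved under pics/ and viewed, about 12 in all and at most 16, crops included, and the job is handed in when it is done.

Besides the shell and the picture viewer there is one more tool, called after ">>>" as name(argument=value, ...) on one line, values as JSON. jog_arm: Moves the arm, as the interface text tells. Its arguments: {"type":"object","properties":{"increments":{"type":"array"},"hand":{"type":"number"},"force":{"type":"number"}},"required":["increments"]}

```bash
ls; mkdir -p pics; cat > h.py <<'E'
from cell import bot, eyes
import numpy as np, cv2
from scipy.spatial.transform import Rotation as R
def snap(n):
    s=eyes.snapshot(n); s['f']=s['img'].shape[0]/2/np.tan(np.radians(s['vfov'])/2); return s
def save(n,im): cv2.imwrite('pics/'+n,im[:,:,::-1])
def cast(s,u,v,z):
    d=s['T'][:3,:3]@np.array([(u-s['cx'])/s['f'],(v-s['cy'])/s['f'],1]); o=s['T'][:3,3]
    return o+d*(z-o[2])/d[2]
def cloud(s):
    v,u=np.mgrid[:420,:560]; z=s['z_map']
    p=np.stack([(u-s['cx'])/s['f']*z,(v-s['cy'])/s['f']*z,z],-1)
    return p@s['T'][:3,:3].T+s['T'][:3,3]
E
python3 - <<'E'
from h import *
st=bot.read_state(); print(st)
for n in('top','scene'):
    s=snap(n); save(n+'0.png',s['img']); np.save(n+'.npy',s,allow_pickle=True)
    print(n,s['f'],s['cx'],s['cy'],s['T'])
E
```

```text
pics
{'time': 0.0, 'joints': array([-1.37470554e+00,  1.04698786e-01,  9.64805836e-02,  1.56390560e+00,
       -1.52002773e-05,  1.35307053e+00]), 'joint_vel': array([-1.62291722e-03,  1.36897023e-03, -2.58320964e-03,  3.82678915e-04,
        5.09147612e-05, -2.24285123e-04]), 'tau': array([-2.50383655e-04, -5.56935096e+01,  5.03649795e+01,  1.71084126e-02,
       -3.09143716e-04,  1.66109652e-05]), 'position': array([ 0.24119109, -0.54904116,  0.24152885]), 'ee_rot': array([ 0.59238448, -0.59172112,  0.38694982, -0.38628562]), 'ft_force': array([ 0.5517242 , -0.41343793,  0.14629335]), 'torque': array([-0.01324945, -0.00895173, -0.02483289]), 'gripper_width': 0.08569073125375598}
top 386.902943505264 281.0579225749705 208.2923864195442 [[-0.01807916 -0.99526908  0.09545996  0.39009598]
 [-0.99974274  0.01668694 -0.0153626  -0.04962903]
 [ 0.01369698 -0.09571315 -0.99531472  1.05004778]
 [ 0.          0.          0.          1.        ]]
scene 531.7246653638268 281.5767802229255 211.95155841636802 [[-0.68929645  0.4649905  -0.5555666   1.45879004]
 [ 0.72414889  0.41904635 -0.54773035  0.88754255]
 [-0.02188125 -0.77986152 -0.62556952  1.1608383 ]
 [ 0.          0.          0.          1.        ]]
```

View pics/top0.png

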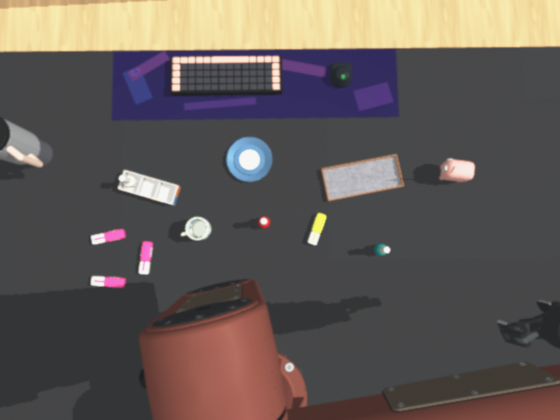

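View pics/scene0.png

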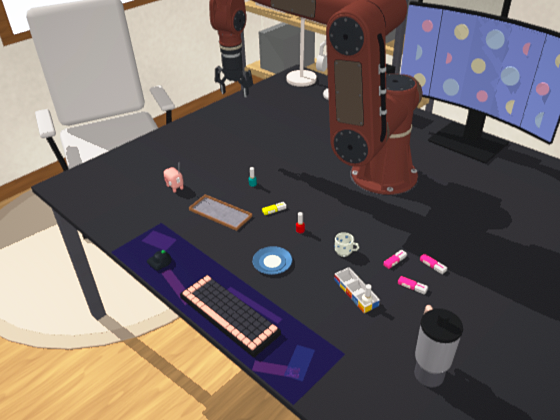

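The top view has up = +x and left = +y. It shows the box (149,188), saucer (249,160), tray (362,177), radio (457,170), cup (198,229), red (264,222), yellow (317,229) and teal (381,250). The pink pens are at (108,237), (146,257) and (108,282); the rightmost is (146,257).

```bash
cat > m.py <<'E'
from h import *
s=np.load('top.npy',allow_pickle=True).item(); P=cloud(s); im=s['img']; hsv=cv2.cvtColor(im,cv2.COLOR_RGB2HSV)
B={'box':(149,188,38),'saucer':(249,160,30),'tray':(362,177,50),'radio':(457,170,25),'cup':(198,229,20),'red':(264,222,12),'yellow':(317,229,22),'teal':(383,250,14),'p1':(108,237,20),'p2':(146,257,20),'p3':(108,282,20)}
for n,(u,v,r) in B.items():
    m=np.zeros(im.shape[:2],np.uint8); cv2.rectangle(m,(u-r,v-r),(u+r,v+r),1,-1)
    m&=(hsv[...,2]>70).astype(np.uint8)
    k,l,stt,c=cv2.connectedComponentsWithStats(m); i=1+np.argmax(stt[1:,4]); m=l==i
    pts=np.argwhere(m)[:,::-1].astype(np.float32)
    z=P[m][:,2]; zz={'box':.026,'saucer':.012,'tray':.012,'radio':.068,'cup':.055,'red':.016,'teal':.016}.get(n,.016)
    w=np.array([cast(s,a,b,zz)[:2] for a,b in pts],np.float32)
    rc=cv2.minAreaRect(w*1000)
    print(n,'n',m.sum(),'z5/50/95',np.percentile(z,[5,50,95]).round(3),'rect c',np.round(rc[0],1),np.round(rc[1],1),round(rc[2],1))
    if n in('yellow','p1','p2','p3'):
        sat=hsv[...,1][m]; d=w[sat<80].mean(0)-w[sat>120].mean(0); print('   cap yaw',np.degrees(np.arctan2(d[1],d[0])).round(1))
    if n in('red','teal'):
        sat=hsv[...,1][m]; q=P[m]; c=q[q[:,2]>.06]; print('   cap pts',c.mean(0).round(4),len(c),'body',q[(q[:,2]<.04)].mean(0).round(4))
E
python3 m.py
```

```text
box n 5537 z5/50/95 [-0.002  0.001  0.026] rect c [549.3 285.7] [208.5 203.1] 0.3
saucer n 3573 z5/50/95 [-0.002  0.002  0.011] rect c [623.9  19.5] [164.6 166.4] 89.2
tray n 10007 z5/50/95 [-0.003  0.001  0.007] rect c [ 573.5 -289.8] [279.1 276.4] 89.0
radio n 2387 z5/50/95 [-0.003  0.001  0.068] rect c [ 576.8 -522.9] [131.1 136.8] 86.8
cup n 1511 z5/50/95 [-0.002  0.002  0.054] rect c [436.  149.1] [104.2 102.5] 89.0
red n 539 z5/50/95 [-0.003  0.001  0.071] rect c [453.3 -19.2] [64.3 64.3] 89.0
   cap pts [ 0.4471 -0.0228  0.158 ] 34 body [ 0.4546 -0.0232  0.0042]
yellow n 1857 z5/50/95 [-0.003  0.001  0.017] rect c [ 432.4 -161.1] [118.9 117.7] 89.0
   cap yaw 171.2
teal n 767 z5/50/95 [-0.003  0.001  0.059] rect c [ 373.1 -335.6] [76.8 74.3] 88.9
   cap pts [ 0.3753 -0.3208  0.0966] 38 body [ 0.3727 -0.3419  0.003 ]
p1 n 1658 z5/50/95 [-0.002  0.001  0.017] rect c [420.8 394.6] [109.8 105.8] 1.1
   cap yaw 108.3
p2 n 1584 z5/50/95 [-0.002  0.001  0.018] rect c [366.3 293.6] [108.6 104.9] 89.0
   cap yaw -170.1
p3 n 1015 z5/50/95 [-0.002  0.002  0.018] rect c [321.1 392.4] [106.6  67.5] 88.9
   cap yaw 39.8
```

```bash
sed -i "s/^    m&=.*/    m\&=((hsv[...,2]>110)|((hsv[...,1]>130)\&(hsv[...,2]>85))).astype(np.uint8)/; s/rc=cv2/w2=w;rc=cv2/" m.py; python3 - <<'E'
from h import *
s=np.load('top.npy',allow_pickle=True).item(); hsv=cv2.cvtColor(s['img'],cv2.COLOR_RGB2HSV)
for u,v in((170,215),(290,200),(400,210),(381,250),(360,180),(317,230),(146,265)): print(hsv[v,u],s['img'][v,u])
E
python3 m.py
```

```text
[100  10  73] [70 72 73]
[120   7  73] [71 71 73]
[110  10  74] [71 72 74]
[ 38  15 138] [136 138 130]
[126   7 190] [186 185 190]
[ 30 147 247] [247 247 105]
[ 30   1 246] [246 246 245]
box n 1347 z5/50/95 [-0.     0.006  0.041] rect c [552.  288.2] [167.7  59. ] 72.6
saucer n 1670 z5/50/95 [0.001 0.007 0.013] rect c [626.4  19.3] [125.4 122. ] 89.2
tray n 2685 z5/50/95 [0.    0.004 0.012] rect c [ 571.9 -288.6] [ 94.4 214.7] 10.1
radio n 711 z5/50/95 [0.    0.064 0.07 ] rect c [ 576.8 -523.2] [91.4 59.3] 81.9
cup n 553 z5/50/95 [-0.     0.011  0.056] rect c [435.9 150.7] [68.1 65.6] 63.6
red n 125 z5/50/95 [-0.     0.029  0.073] rect c [453.9 -20. ] [30.3 32.1] 44.1
   cap pts [ 0.4507 -0.0211  0.1022] 32 body [ 0.4529 -0.02    0.0215]
yellow n 367 z5/50/95 [-0.001  0.015  0.019] rect c [ 433.5 -160. ] [30.1 89.8] 68.2
   cap yaw 160.2
teal n 141 z5/50/95 [0.001 0.031 0.073] rect c [ 375.7 -334.2] [40.4 26.5] 88.9
   cap pts [ 0.3753 -0.3208  0.0966] 38 body [ 0.3758 -0.3279  0.0227]
p1 n 387 z5/50/95 [-0.001  0.015  0.02 ] rect c [422.9 394.7] [30.1 92.8] 11.6
   cap yaw 101.4
p2 n 405 z5/50/95 [-0.001  0.015  0.019] rect c [365.  294.9] [32.2 88.5] 83.5
   cap yaw 178.5
p3 n 393 z5/50/95 [-0.001  0.016  0.019] rect c [304.8 391.9] [93.5 29.3] 85.9
   cap yaw 84.1
```

```bash
cat >> h.py <<'E'
def pose(st=None):
    st=st or bot.read_state(); q=st['ee_rot']; M=R.from_quat([q[1],q[2],q[3],q[0]]).as_matrix()
    return np.array(st['position']),M,np.degrees(np.arctan2(M[1,0],M[0,0]))
def plan(tgt,yaw=None,step=.038,n=None,mod=180):
    """rows in tool axes to a world target; yaw = world direction of tool x (deg, mod half turn)"""
    p,M,y0=pose(); d=np.array(tgt)-p
    t=0 if yaw is None else (yaw-y0+mod/2)%mod-mod/2
    n=n or max(1,int(np.ceil(max(np.linalg.norm(d)/step,abs(t)/6.8)))); rows=[]
    for i in range(n):
        m=R.from_euler('z',t*i/n,degrees=True).as_matrix()@M
        rows.append([*np.round(m.T@d/n,4),round(-t/n,2)])
    while len(rows)%5: rows.append([0,0,0,0])
    print('at',p.round(4),'yaw',round(y0,1),'j6',round(bot.read_state()['joints'][5],2),'turn',round(t,1))
    for i in range(0,len(rows),5): print([float(x) for r in rows[i:i+5] for x in r])
def wsnap(name=None):
    p,M,_=pose(); s=eyes.snapshot('wrist'); s['f']=210/np.tan(np.radians(s['vfov'])/2)
    T=np.eye(4);T[:3,:3]=M;T[:3,3]=p; s['T']=T@s['tool_from_camera']
    if name: save(name,s['img'])
    return s
def wcast(s,u,v,z):
    x,y=u-s['cx'],v-s['cy']; r=np.hypot(x,y)+1e-9; a=r/s['f']
    d=s['T'][:3,:3]@np.array([x/r*np.sin(a),y/r*np.sin(a),np.cos(a)]); o=s['T'][:3,3]
    return o+d*(z-o[2])/d[2]
E
python3 - <<'E'
from h import *
s=wsnap(); print(s['tool_from_camera'].round(3),s['vfov'],pose()[1].round(3))
plan([.45,-.021,.22],-17.4)
E
```

```text
[[ 1.    -0.     0.     0.001]
 [-0.    -0.274  0.962 -0.131]
 [-0.    -0.962 -0.274  0.069]
 [ 0.     0.     0.     1.   ]] 65.70646984690485 [[ 0.402 -0.     0.916]
 [-0.916  0.001  0.402]
 [-0.001 -1.     0.   ]]
at [ 0.2412 -0.5491  0.2417] yaw -66.3 j6 1.35 turn 48.9
[-0.0266, 0.0015, 0.0269, -3.26, -0.0251, 0.0015, 0.0284, -3.26, -0.0234, 0.0015, 0.0298, -3.26, -0.0217, 0.0015, 0.031, -3.26, -0.0199, 0.0015, 0.0322, -3.26]
[-0.018, 0.0015, 0.0333, -3.26, -0.0161, 0.0015, 0.0343, -3.26, -0.0141, 0.0015, 0.0351, -3.26, -0.0121, 0.0015, 0.0359, -3.26, -0.01, 0.0015, 0.0365, -3.26]
[-0.008, 0.0015, 0.037, -3.26, -0.0058, 0.0015, 0.0374, -3.26, -0.0037, 0.0015, 0.0377, -3.26, -0.0016, 0.0015, 0.0378, -3.26, 0.0006, 0.0015, 0.0379, -3.26]
```

>>> jog_arm(increments=[-0.0266,0.0015,0.0269,-3.26,-0.0251,0.0015,0.0284,-3.26,-0.0234,0.0015,0.0298,-3.26,-0.0217,0.0015,0.031,-3.26,-0.0199,0.0015,0.0322,-3.26], hand=-1, force=30)

```text
time: 0.57
position: [0.3089, -0.3716, 0.2287]
ee_rot: [0.643, -0.639, 0.3, -0.297]
ft_force: [0.7, -0.7, 0.9]
gripper_width: 0.0854
```

>>> jog_arm(increments=[-0.018,0.0015,0.0333,-3.26,-0.0161,0.0015,0.0343,-3.26,-0.0141,0.0015,0.0351,-3.26,-0.0121,0.0015,0.0359,-3.26,-0.01,0.0015,0.0365,-3.26])

```text
time: 0.98
position: [0.3781, -0.186, 0.2205]
ee_rot: [0.68, -0.676, 0.202, -0.199]
ft_force: [0.8, -0.6, 0.1]
gripper_width: 0.0853
```

>>> jog_arm(increments=[-0.008,0.0015,0.037,-3.26,-0.0058,0.0015,0.0374,-3.26,-0.0037,0.0015,0.0377,-3.26,-0.0016,0.0015,0.0378,-3.26,0.0006,0.0015,0.0379,-3.26])

```text
time: 1.4
position: [0.4452, 0.0011, 0.2137]
ee_rot: [0.703, -0.698, 0.098, -0.097]
ft_force: [0.3, -0.4, -0.4]
gripper_width: 0.0859
```

```bash
python3 - <<'E'
from h import *
s=wsnap('w1.png'); np.save('w1.npy',s,allow_pickle=True)
plan([.452,-.021,.20],-17.4)
E
```

```text
at [0.4463 0.0071 0.2134] yaw -15.3 j6 1.55 turn -2.1
[0.013, 0.0131, -0.0257, 2.09, 0.0, 0.0, 0.0, 0.0, 0.0, 0.0, 0.0, 0.0, 0.0, 0.0, 0.0, 0.0, 0.0, 0.0, 0.0, 0.0]
```

View pics/w1.png

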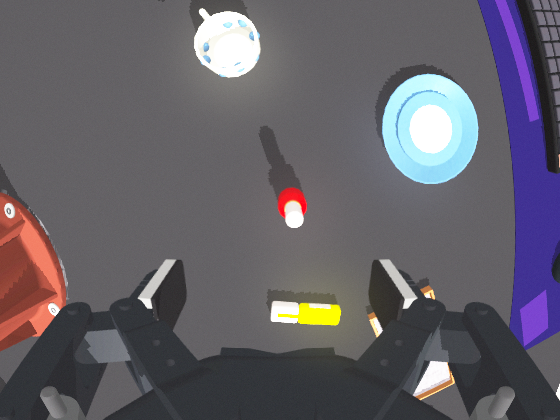

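Wrist view: red bottle body at (292,203) with its cap end at (294,217). The cup is at (227,44) with its handle toward (203,13), the yellow pen is at (305,313), and the saucer is at (430,128).

```bash
python3 - <<'E'
from h import *
s=np.load('w1.npy',allow_pickle=True).item()
for n,u,v,z in(('capside',294,218,.072),('body',292,203,.030),('cup',227,44,.05),('handle',203,13,.035),('sauc',431,129,.006),('yel',305,313.5,.016)): print(n,wcast(s,u,v,z).round(4))
im=s['img'].astype(int); m=(im[...,0]>150)&(im[...,1]<60); m[:,:200]=0;m[:,400:]=0; v,u=np.nonzero(m); print(u.min(),u.max(),v.min(),v.max())
print(wcast(s,u.min(),203,.02).round(4),wcast(s,u.max()+1,203,.02).round(4),wcast(s,291,v.min(),.0).round(4))
plan([.452,-.022,.15],-17.4)
E
```

```text
capside [ 0.4552 -0.0184  0.072 ]
body [ 0.4559 -0.0157  0.03  ]
cup [0.4402 0.1487 0.05  ]
handle [0.4252 0.1925 0.035 ]
sauc [0.6282 0.0181 0.006 ]
yel [ 0.4353 -0.1561  0.016 ]
278 306 188 216
[ 0.4417 -0.0144  0.02  ] [ 0.4706 -0.0225  0.02  ] [ 0.4585 -0.007   0.    ]
at [0.4463 0.0071 0.2134] yaw -15.3 j6 1.55 turn -2.1
[0.0067, 0.0316, -0.0136, 1.04, 0.0069, 0.0316, -0.0135, 1.04, 0.0, 0.0, 0.0, 0.0, 0.0, 0.0, 0.0, 0.0, 0.0, 0.0, 0.0, 0.0]
```

```bash
python3 -c "
from h import *
plan([.4545,-.019,.053],-17.4,n=5)"
```

```text
at [0.4463 0.0071 0.2134] yaw -15.3 j6 1.55 turn -2.1
[0.0031, 0.032, -0.0049, 0.42, 0.0031, 0.032, -0.0049, 0.42, 0.0031, 0.032, -0.0049, 0.42, 0.0032, 0.032, -0.0048, 0.42, 0.0032, 0.032, -0.0048, 0.42]
```

>>> jog_arm(increments=[0.008,0.02,-0.012,1,0.007,0.02,-0.011,1,0,0.02,0,0,0,0.01,0,0,0,0,0,0])

```text
time: 1.87
position: [0.4558, -0.0128, 0.1409]
ee_rot: [0.703, -0.696, 0.102, -0.102]
ft_force: [-0.6, 0.5, 0.3]
gripper_width: 0.0853
```

```bash
python3 - <<'E'
from h import *
plan([.4545,-.019,.053],-17.4,n=4)
s=wsnap(); save('w2.png',s['img'])
im=s['img'].astype(int); m=(im[...,0]>150)&(im[...,1]<60); m[:,:200]=0;m[:,400:]=0; v,u=np.nonzero(m); print(u.min(),u.max(),v.min(),v.max(),v[(u==u.min())].mean())
vv=v[u==u.min()].mean(); a=wcast(s,u.min(),vv,.02);b=wcast(s,u.max()+1,vv,.02); print(a.round(4),b.round(4),((a+b)/2).round(4))
E
```

```text
at [ 0.4558 -0.0128  0.1409] yaw -16.6 j6 1.54 turn -0.8
[0.0002, 0.022, -0.0018, 0.2, 0.0002, 0.022, -0.0018, 0.2, 0.0002, 0.022, -0.0018, 0.2, 0.0002, 0.022, -0.0018, 0.2, 0.0, 0.0, 0.0, 0.0]
261 296 193 229 215.5
[ 0.4415 -0.0159  0.02  ] [ 0.4695 -0.0243  0.02  ] [ 0.4555 -0.0201  0.02  ]
```

>>> jog_arm(increments=[0,0.028,-0.003,0.4,0,0.025,-0.002,0.4,0,0.018,-0.002,0,0,0.011,0,0,0,0.004,0,0])

```text
time: 2.33
position: [0.458, -0.0207, 0.0602]
ee_rot: [0.702, -0.696, 0.104, -0.111]
ft_force: [0.3, -0.2, 0.4]
gripper_width: 0.0855
```

```bash
python3 -c "
from h import *
plan([.455,-.0195,.053],-17.4,n=2)"
```

```text
at [ 0.458  -0.0207  0.0602] yaw -17.5 j6 1.54 turn 0.1
[-0.0016, 0.0036, 0.0001, -0.04, -0.0016, 0.0036, 0.0001, -0.04, 0.0, 0.0, 0.0, 0.0, 0.0, 0.0, 0.0, 0.0, 0.0, 0.0, 0.0, 0.0]
```

>>> jog_arm(increments=[-0.0016,0.004,0,0,-0.0016,0.004,0,0,0,0,0,0,0,0,0,0,0,0,0,0])

```text
time: 2.75
position: [0.4568, -0.0201, 0.0554]
ee_rot: [0.701, -0.696, 0.102, -0.112]
ft_force: [0.4, -1.0, 0.1]
gripper_width: 0.0852
```

>>> jog_arm(increments=[0,0,0,0,0,0,0,0,0,0,0,0,0,0,0,0,0,0,0,0], hand=1)

```text
time: 3.17
position: [0.4581, -0.0204, 0.0573]
ee_rot: [0.701, -0.696, 0.101, -0.113]
ft_force: [-0.3, 0.2, 0.1]
gripper_width: 0.0255
```

>>> jog_arm(increments=[0,0,0,0,0,0,0,0,0,0,0,0,0,0,0,0,0,0,0,0])

```text
time: 3.58
position: [0.4581, -0.0204, 0.0576]
ee_rot: [0.701, -0.696, 0.101, -0.113]
ft_force: [-0.2, -0.1, 1.2]
gripper_width: 0.0149
```

>>> jog_arm(increments=[0,-0.015,0,0,0,-0.025,0,0,0,-0.03,0,0,0,-0.02,0,0,0,-0.01,0,0])

```text
time: 4.0
position: [0.453, -0.0197, 0.1566]
ee_rot: [0.702, -0.696, 0.104, -0.11]
ft_force: [0.9, -0.5, 0.3]
gripper_width: 0.0145
```

```bash
python3 -c "
from h import *
print(pose()[1].round(3))
plan([.52,.21,.19],-17.4)"
```

```text
[[ 0.954  0.009  0.3  ]
 [-0.3    0.007  0.954]
 [ 0.007 -1.     0.01 ]]
at [ 0.453  -0.0197  0.1566] yaw -17.5 j6 1.54 turn 0.1
[-0.0007, -0.0044, 0.0342, -0.01, -0.0007, -0.0044, 0.0342, -0.01, -0.0007, -0.0044, 0.0342, -0.01, -0.0007, -0.0044, 0.0342, -0.01, -0.0007, -0.0044, 0.0342, -0.01]
[-0.0007, -0.0044, 0.0342, -0.01, -0.0007, -0.0044, 0.0342, -0.01, 0.0, 0.0, 0.0, 0.0, 0.0, 0.0, 0.0, 0.0, 0.0, 0.0, 0.0, 0.0]
```

>>> jog_arm(increments=[0,-0.005,0.034,0,0,-0.005,0.034,0,0,-0.005,0.034,0,0,-0.005,0.034,0,0,-0.005,0.034,0])

```text
time: 4.42
position: [0.5069, 0.1419, 0.1849]
ee_rot: [0.7, -0.696, 0.107, -0.116]
ft_force: [0.3, -0.7, -0.7]
gripper_width: 0.0148
```

>>> jog_arm(increments=[0,-0.005,0.025,0,0,0,0.015,0,0,0,0,0,0,0,0,0,0,0,0,0])

```text
time: 4.83
position: [0.5197, 0.188, 0.1876]
ee_rot: [0.701, -0.696, 0.105, -0.112]
ft_force: [-0.6, -0.1, -1.8]
gripper_width: 0.0151
```

```bash
python3 - <<'E'
from h import *
s=wsnap('w3.png'); np.save('w3.npy',s,allow_pickle=True); print(pose())
E
```

```text
(array([0.51964557, 0.18769314, 0.18759328]), array([[ 0.95233527,  0.01065258,  0.30486727],
       [-0.30493168,  0.00502165,  0.95236099],
       [ 0.00861417, -0.99993065,  0.00803061]]), np.float64(-17.754734211982743))
```

View pics/w3.png

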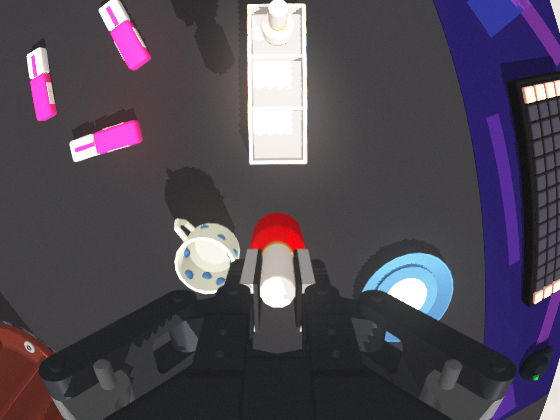

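The box rim shows clearly: near corners (248,163) and (308,163), far corners (248,4) and (306,4). The dividers are at rows 58 and 108, and the white bottle is in the far cell. The red bottle hangs straight in the grip.

```bash
python3 - <<'E'
from h import *
s=np.load('w3.npy',allow_pickle=True).item()
c=[wcast(s,u,v,.026) for u,v in((248,163.5),(308,163.5),(306,4),(248,4))]; c=np.array(c)[:,:2]; print(c.round(4))
print('size',np.linalg.norm(c[1]-c[0]),np.linalg.norm(c[2]-c[1]),np.linalg.norm(c[3]-c[0]))
dy=(c[2]+c[3]-c[0]-c[1]); dy/=np.linalg.norm(dy); yaw=np.degrees(np.arctan2(dy[1],dy[0]))-90
near=(c[0]+c[1])/2; ctr=near+.075*dy; print('yaw',yaw,'ctr',ctr.round(4),c.mean(0).round(4),'near cell',(ctr-.049*dy).round(4))
d1=[wcast(s,u,v,.026)[:2] for u,v in((278,108),(278,58.5))]; print('div dist',[(d-ctr)@dy for d in d1])
for n,u,v,z in(('pink',106,141,.012),('pcap',73,153,.012),('pend',141,128,.012),('cup rim',207,263,.055),('hand',181,227,.03)): print(n,wcast(s,u,v,z).round(4))
m=(s['img'][...,0].astype(int)>150)&(s['img'][...,1]<60)&(s['img'][...,2]<60); v,u=np.nonzero(m); print('red u',u.min(),u.max(),v.min())
plan([*(ctr),.187],yaw)
E
```

```text
[[0.5054 0.2241]
 [0.5574 0.2074]
 [0.6011 0.3505]
 [0.5511 0.3663]]
size 0.05460145155222198 0.149626219151248 0.14939082208104432
yaw -17.402167548756708 ctr [0.5538 0.2873] [0.5538 0.2871] near cell [0.5392 0.2405]
div dist [np.float64(-0.024790857626315617), np.float64(0.020619655109872882)]
pink [0.371  0.2946 0.012 ]
pcap [0.3257 0.299  0.012 ]
pend [0.4137 0.2919 0.012 ]
cup rim [0.4438 0.154  0.055 ]
hand [0.4241 0.1875 0.03  ]
red u 251 304 213
at [0.5196 0.1877 0.1876] yaw -17.8 j6 1.99 turn 0.4
[0.0007, 0.0005, 0.0351, -0.12, 0.0008, 0.0005, 0.0351, -0.12, 0.0009, 0.0005, 0.0351, -0.12, 0.0, 0.0, 0.0, 0.0, 0.0, 0.0, 0.0, 0.0]
```

>>> jog_arm(increments=[0,0,0.034,0,0,0,0.034,0,0,0,0.022,0,0,0,0.009,0,0,0,0,0])

```text
time: 5.3
position: [0.5508, 0.2786, 0.187]
ee_rot: [0.7, -0.697, 0.109, -0.115]
ft_force: [-0.0, 0.2, -0.8]
gripper_width: 0.0148
```

```bash
python3 -c "
from h import *
plan([.5537,.2872,.068],-17.4,n=4)"
```

```text
at [0.5508 0.2786 0.187 ] yaw -18.3 j6 2.15 turn 0.9
[-0.0002, 0.0298, 0.0021, -0.22, -0.0002, 0.0298, 0.0021, -0.22, -0.0002, 0.0298, 0.0021, -0.22, -0.0002, 0.0298, 0.0021, -0.22, 0.0, 0.0, 0.0, 0.0]
```

>>> jog_arm(increments=[0,0.02,0.004,-0.3,0,0.025,0.003,-0.3,0,0.025,0.002,-0.3,0,0.015,0,0,0,0.005,0,0])

```text
time: 5.72
position: [0.5559, 0.2807, 0.0968]
ee_rot: [0.7, -0.697, 0.104, -0.113]
ft_force: [-0.1, 0.0, 0.4]
gripper_width: 0.0147
```

```bash
python3 -c "
from h import *
plan([.5537,.2872,.062],-17.4,n=4)"
```

```text
at [0.5559 0.2807 0.0968] yaw -17.6 j6 2.14 turn 0.2
[-0.0011, 0.0087, 0.0013, -0.05, -0.0011, 0.0087, 0.0013, -0.05, -0.0011, 0.0087, 0.0013, -0.05, -0.0011, 0.0087, 0.0013, -0.05, 0.0, 0.0, 0.0, 0.0]
```

>>> jog_arm(increments=[-0.002,0,0.004,0,-0.002,0,0.003,0,0,0,0,0,0,0,0,0,0,0,0,0])

```text
time: 6.13
position: [0.5544, 0.2858, 0.0992]
ee_rot: [0.7, -0.697, 0.105, -0.114]
ft_force: [0.2, -0.4, -0.8]
gripper_width: 0.0149
```

```bash
python3 -c "
from h import *
plan([.5537,.2872,.064],-17.4,n=4)"
```

```text
at [0.5544 0.2858 0.0992] yaw -17.8 j6 2.15 turn 0.4
[-0.0004, 0.0088, 0.0002, -0.1, -0.0004, 0.0088, 0.0002, -0.1, -0.0004, 0.0088, 0.0002, -0.1, -0.0004, 0.0088, 0.0002, -0.1, 0.0, 0.0, 0.0, 0.0]
```

>>> jog_arm(increments=[0,0.01,0,0,0,0.01,0,0,0,0.008,0,0,0,0.004,0,0,0,0,0,0])

```text
time: 6.55
position: [0.5561, 0.2862, 0.0658]
ee_rot: [0.7, -0.697, 0.104, -0.115]
ft_force: [-0.7, -0.3, -0.1]
gripper_width: 0.0145
```

>>> jog_arm(increments=[0,0.002,0,0,0,0,0,0,0,0.0015,0,0,0,0,0,0,0,0,0,0])

```text
time: 6.97
position: [0.5557, 0.2861, 0.0612]
ee_rot: [0.7, -0.697, 0.104, -0.115]
ft_force: [0.3, 0.0, -0.6]
gripper_width: 0.0151
```

>>> jog_arm(increments=[0,0.001,0,0,0,0,0,0,0,0.001,0,0,0,0,0,0,0,0,0,0])

```text
time: 7.38
position: [0.5569, 0.2865, 0.0609]
ee_rot: [0.7, -0.697, 0.103, -0.115]
ft_force: [0.2, 0.4, -1.1]
gripper_width: 0.0148
```

>>> jog_arm(increments=[0,0.0015,0,0,0,0,0,0,0,0.0015,0,0,0,0,0,0,0,0,0,0])

```text
time: 7.8
position: [0.5587, 0.2871, 0.0607]
ee_rot: [0.701, -0.696, 0.102, -0.117]
ft_force: [-0.8, -0.0, 0.1]
gripper_width: 0.0147
```

```bash
python3 - <<'E'
from h import *
s=wsnap('w4.png'); print(pose()[0],pose()[1].round(3),bot.read_state()['ft_force'].round(2))
E
```

```text
[0.5587025  0.28702338 0.06066766] [[ 0.952  0.023  0.305]
 [-0.305  0.004  0.952]
 [ 0.02  -1.     0.01 ]] [ 0.31 -0.26  2.15]
```

View pics/w4.png

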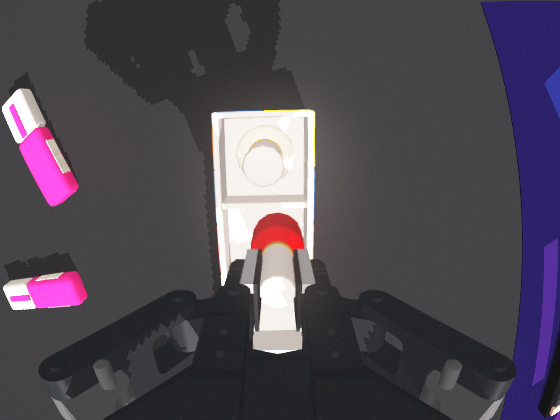

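Bottle red is in the middle cell, touching down, but about 5 mm to the +x side (278 against a box middle of 264). I'll lift it slightly, shift it to centre, set it down and release.

>>> jog_arm(increments=[0,-0.003,0,0,-0.003,0,0,0,-0.002,0,0,0,0,0,0,0,0,0.001,0,0])

```text
time: 8.27
position: [0.5526, 0.2885, 0.0615]
ee_rot: [0.701, -0.696, 0.102, -0.116]
ft_force: [0.5, -0.0, -1.1]
gripper_width: 0.0149
```

>>> jog_arm(increments=[0,0,0,0,0,0,0,0,0,0,0,0,0,0,0,0,0,0,0,0])

```text
time: 8.68
position: [0.5521, 0.2884, 0.0608]
ee_rot: [0.701, -0.696, 0.102, -0.116]
ft_force: [-0.5, 0.6, -0.8]
gripper_width: 0.015
```

>>> jog_arm(increments=[0,0,0,0,0,0,0,0,0,0,0,0,0,0,0,0,0,0,0,0], hand=0)

```text
time: 9.1
position: [0.5525, 0.2884, 0.0611]
ee_rot: [0.701, -0.696, 0.102, -0.116]
ft_force: [0.6, -0.1, -0.2]
gripper_width: 0.0426
```

>>> jog_arm(increments=[0,-0.01,0,0,0,-0.025,0,0,0,-0.035,0,0,0,-0.035,0,0,0,-0.025,0,0])

```text
time: 9.52
position: [0.5452, 0.2866, 0.1903]
ee_rot: [0.699, -0.698, 0.107, -0.112]
ft_force: [1.2, 0.9, 0.1]
gripper_width: 0.0428
```

```bash
python3 - <<'E'
from h import *
print(pose()[0].round(4),pose()[1].round(3))
s=wsnap('w5.png')
plan([.39,-.25,.22],-17.4)
E
```

```text
[0.5452 0.2866 0.1903] [[ 0.952  0.008  0.305]
 [-0.305 -0.     0.952]
 [ 0.008 -1.     0.002]]
at [0.5471 0.2872 0.1959] yaw -17.8 j6 2.15 turn 0.4
[0.001, -0.0018, -0.0373, -0.03, 0.001, -0.0018, -0.0373, -0.03, 0.001, -0.0018, -0.0373, -0.03, 0.0009, -0.0018, -0.0373, -0.03, 0.0009, -0.0018, -0.0373, -0.03]
[0.0009, -0.0018, -0.0373, -0.03, 0.0009, -0.0018, -0.0373, -0.03, 0.0009, -0.0018, -0.0373, -0.03, 0.0009, -0.0018, -0.0373, -0.03, 0.0008, -0.0018, -0.0373, -0.03]
[0.0008, -0.0018, -0.0373, -0.03, 0.0008, -0.0018, -0.0373, -0.03, 0.0008, -0.0018, -0.0373, -0.03, 0.0008, -0.0018, -0.0373, -0.03, 0.0008, -0.0018, -0.0373, -0.03]
```

View pics/w5.png

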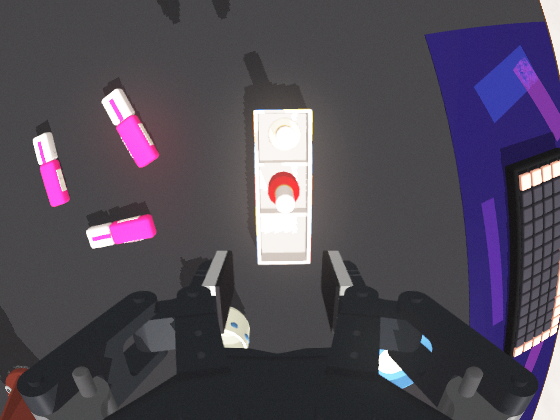

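Red stands in the middle cell (284,190) and white is untouched. On to teal.

>>> jog_arm(increments=[0,0,-0.02,0,0,0,-0.0373,0,0.001,-0.002,-0.0373,0,0.001,-0.002,-0.0373,0,0.001,-0.002,-0.0373,0], hand=-1)

```text
time: 9.98
position: [0.4998, 0.1262, 0.2079]
ee_rot: [0.702, -0.696, 0.097, -0.115]
ft_force: [0.8, -0.4, 0.2]
gripper_width: 0.0853
```

>>> jog_arm(increments=[0.001,0,-0.0373,0,0.001,0,-0.0373,0,0.001,0,-0.0373,0,0.001,0,-0.0373,0,0.001,0,-0.0373,0])

```text
time: 10.4
position: [0.4461, -0.0604, 0.2099]
ee_rot: [0.702, -0.696, 0.093, -0.116]
ft_force: [0.0, 0.3, -0.4]
gripper_width: 0.0856
```

>>> jog_arm(increments=[0.001,0,-0.0373,0,0.001,0,-0.0373,0,0.001,0,-0.0373,0,0.001,0,-0.02,0,0,0,-0.01,0])

```text
time: 10.82
position: [0.4037, -0.2079, 0.2122]
ee_rot: [0.7, -0.698, 0.093, -0.12]
ft_force: [0.5, 0.1, 0.4]
gripper_width: 0.0851
```

```bash
cat > teal.py <<'E'
from h import *
s=wsnap(); h=cv2.cvtColor(s['img'],cv2.COLOR_RGB2HSV)
m=((h[...,0]>75)&(h[...,0]<100)&(h[...,1]>120)&(h[...,2]>60)).astype(np.uint8)
k,l,t,c=cv2.connectedComponentsWithStats(m); 
for i in range(1,k):
    if t[i,4]<60: continue
    q=np.argwhere(l==i); u0,u1=q[:,1].min(),q[:,1].max()+1; vv=q[q[:,1]==u0,0].mean()
    a,b=wcast(s,u0,vv,.02),wcast(s,u1,vv,.02); print(t[i],((a+b)/2).round(4),np.linalg.norm(a-b).round(4))
E
python3 - <<'E'
import teal
from h import *
plan([.376,-.328,.15],-17.4)
E
```

```text
[267 277  27  31 526] [ 0.3788 -0.326   0.02  ] 0.0309
at [ 0.4035 -0.2088  0.2122] yaw -17.4 j6 1.09 turn -0.0
[0.0018, 0.0154, -0.0306, 0.01, 0.0018, 0.0154, -0.0306, 0.01, 0.0018, 0.0154, -0.0306, 0.01, 0.0018, 0.0154, -0.0306, 0.01, 0.0, 0.0, 0.0, 0.0]
```

>>> jog_arm(increments=[0.003,0,-0.034,0,0.003,0.01,-0.034,0,0.003,0.02,-0.03,0,0.001,0.02,-0.015,0,0,0.01,-0.004,0])

```text
time: 11.28
position: [0.3814, -0.3292, 0.1565]
ee_rot: [-0.697, 0.7, -0.09, 0.123]
ft_force: [-0.9, 1.1, 1.0]
gripper_width: 0.0854
```

```bash
python3 - <<'E'
import teal
from h import *
plan([.3788,-.3262,.0535],-17.4,n=4); print(pose()[1].round(3))
E
```

```text
[247 183  36  36 660] [ 0.3774 -0.3304  0.02  ] 0.0307
at [ 0.3811 -0.3284  0.1551] yaw -17.3 j6 0.88 turn -0.1
[-0.0019, 0.0254, 0.0003, 0.03, -0.0019, 0.0254, 0.0003, 0.03, -0.0019, 0.0254, 0.0003, 0.03, -0.0019, 0.0254, 0.0003, 0.03, 0.0, 0.0, 0.0, 0.0]
[[ 0.954  0.044  0.297]
 [-0.297 -0.01   0.955]
 [ 0.045 -0.999  0.004]]
```

>>> jog_arm(increments=[-0.002,0.025,0,0,-0.002,0.025,0,0,-0.002,0.022,0,0,-0.001,0.014,0,0,0,0.005,0,0])

```text
time: 11.75
position: [0.3815, -0.3239, 0.066]
ee_rot: [-0.697, 0.701, -0.088, 0.122]
ft_force: [0.0, 0.1, 0.1]
gripper_width: 0.0851
```

```bash
python3 - <<'E'
import teal
from h import *
plan([.378,-.3295,.054],-17.4,n=3); print(pose()[1].round(3))
E
```

```text
[ 243  218   52   55 1632] [ 0.3772 -0.3304  0.02  ] 0.0309
at [ 0.3815 -0.3237  0.0658] yaw -17.1 j6 0.88 turn -0.3
[-0.0007, 0.0039, -0.0022, 0.1, -0.0007, 0.0039, -0.0022, 0.1, -0.0007, 0.0039, -0.0022, 0.1, 0.0, 0.0, 0.0, 0.0, 0.0, 0.0, 0.0, 0.0]
[[ 0.955  0.047  0.294]
 [-0.294 -0.011  0.956]
 [ 0.049 -0.999  0.003]]
```

>>> jog_arm(increments=[-0.001,0.004,-0.003,0,-0.001,0.004,-0.003,0,0,0.003,0,0,0,0,0,0,0,0,0,0])

```text
time: 12.22
position: [0.3806, -0.3299, 0.0589]
ee_rot: [-0.696, 0.702, -0.086, 0.123]
ft_force: [0.1, -0.2, 0.1]
gripper_width: 0.0853
```

>>> jog_arm(increments=[0,0,0,0,0,0,0,0,0,0,0,0,0,0,0,0,0,0,0,0], hand=1)

```text
time: 12.63
position: [0.3811, -0.331, 0.0606]
ee_rot: [-0.696, 0.703, -0.085, 0.124]
ft_force: [-0.5, -0.2, 0.3]
gripper_width: 0.0255
```

>>> jog_arm(increments=[0,0,0,0,0,0,0,0,0,0,0,0,0,0,0,0,0,0,0,0])

```text
time: 13.05
position: [0.381, -0.3312, 0.0613]
ee_rot: [-0.695, 0.703, -0.085, 0.123]
ft_force: [-0.2, 0.2, 1.2]
gripper_width: 0.0151
```

```bash
python3 - <<'E'
import teal
from h import *
print(pose()[1].round(3)); plan([.53,.20,.20],-17.4)
E
```

```text
[ 250  209   53   50 1480] [ 0.3832 -0.332   0.02  ] 0.0304
[[ 0.955  0.052  0.292]
 [-0.292 -0.019  0.956]
 [ 0.055 -0.998 -0.003]]
at [ 0.381  -0.3312  0.0613] yaw -17.0 j6 0.87 turn -0.4
[-0.0003, -0.0094, 0.0367, 0.03, -0.0004, -0.0094, 0.0367, 0.03, -0.0004, -0.0094, 0.0367, 0.03, -0.0004, -0.0094, 0.0367, 0.03, -0.0004, -0.0094, 0.0367, 0.03]
[-0.0004, -0.0094, 0.0367, 0.03, -0.0004, -0.0094, 0.0367, 0.03, -0.0005, -0.0094, 0.0367, 0.03, -0.0005, -0.0094, 0.0367, 0.03, -0.0005, -0.0094, 0.0367, 0.03]
[-0.0005, -0.0094, 0.0367, 0.03, -0.0005, -0.0094, 0.0367, 0.03, -0.0005, -0.0094, 0.0367, 0.03, -0.0006, -0.0094, 0.0367, 0.03, -0.0006, -0.0094, 0.0367, 0.03]
```

>>> jog_arm(increments=[0,-0.015,0,0,0,-0.03,0,0,0,-0.035,0,0,0,-0.03,0.015,0,0,-0.015,0.03,0])

```text
time: 13.52
position: [0.3846, -0.2848, 0.1843]
ee_rot: [-0.698, 0.7, -0.089, 0.122]
ft_force: [1.0, -0.6, -0.7]
gripper_width: 0.0148
```

>>> jog_arm(increments=[0,0,0.0367,0,0,0,0.0367,0,0,0,0.0367,0,0,0,0.0367,0,0,0,0.0367,0])

```text
time: 13.93
position: [0.4417, -0.1069, 0.1907]
ee_rot: [-0.695, 0.702, -0.089, 0.128]
ft_force: [1.0, 0.3, -0.3]
gripper_width: 0.015
```

>>> jog_arm(increments=[0,0,0.0367,0,0,0,0.0367,0,0,0,0.0367,0,0,0,0.0367,0,0,0,0.0367,0])

```text
time: 14.35
position: [0.4986, 0.0778, 0.1909]
ee_rot: [-0.695, 0.702, -0.088, 0.13]
ft_force: [0.7, 0.3, -0.0]
gripper_width: 0.0148
```

```bash
python3 - <<'E'
from h import *
print(pose()[1].round(3)); plan([.5392,.2405,.18],-17.4)
E
```

```text
[[ 0.951  0.057  0.304]
 [-0.304 -0.018  0.953]
 [ 0.059 -0.998  0.   ]]
at [0.4986 0.0778 0.1909] yaw -17.7 j6 1.78 turn 0.3
[-0.0023, 0.0021, 0.0335, -0.06, -0.0023, 0.0021, 0.0335, -0.06, -0.0022, 0.0021, 0.0335, -0.06, -0.0022, 0.0021, 0.0335, -0.06, -0.0021, 0.0021, 0.0335, -0.06]
```

>>> jog_arm(increments=[-0.001,0,0.0335,0,-0.001,0,0.0335,0,-0.001,0,0.0335,0,-0.001,0,0.024,0,-0.001,0,0.01,0])

```text
time: 14.77
position: [0.5353, 0.22, 0.1891]
ee_rot: [-0.696, 0.701, -0.086, 0.128]
ft_force: [0.3, -0.5, -0.0]
gripper_width: 0.0151
```

```bash
python3 - <<'E'
from h import *
s=wsnap('w6.png')
print(pose()[1].round(3)); plan([.5392,.2405,.11],-17.4)
E
```

```text
[[ 0.953  0.056  0.298]
 [-0.298 -0.016  0.954]
 [ 0.059 -0.998  0.002]]
at [0.5352 0.2205 0.189 ] yaw -17.4 j6 2.05 turn -0.0
[-0.0022, 0.0262, 0.0067, 0.01, -0.0022, 0.0262, 0.0067, 0.01, -0.0022, 0.0262, 0.0067, 0.01, 0.0, 0.0, 0.0, 0.0, 0.0, 0.0, 0.0, 0.0]
```

View pics/w6.png

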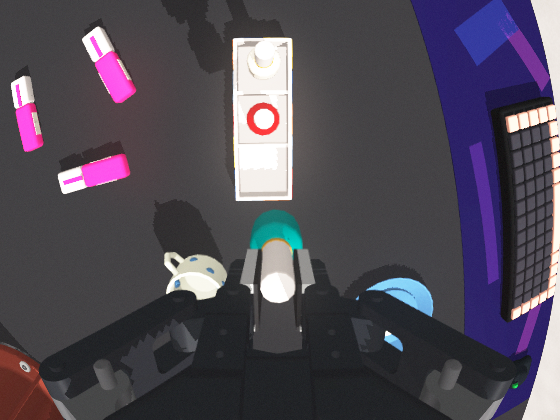

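Teal is held straight along the tool, and the near cell is free with its middle at about (263,172). The tool has drifted about 3° in tilt, so I aim 3 mm toward -x to put the bottle's foot in the centre.

>>> jog_arm(increments=[-0.002,0.014,0.012,0,-0.002,0.018,0.01,0,-0.002,0.018,0.003,0,0,0.012,0,0,0,0.005,0,0])

```text
time: 15.23
position: [0.5416, 0.2447, 0.1205]
ee_rot: [-0.696, 0.701, -0.085, 0.127]
ft_force: [0.3, -0.5, -1.0]
gripper_width: 0.0146
```

```bash
python3 - <<'E'
from h import *
print(pose()[1].round(3)); plan([.5365,.2413,.1],-17.4,n=2)
E
```

```text
[[ 0.953  0.058  0.297]
 [-0.297 -0.016  0.955]
 [ 0.061 -0.998  0.002]]
at [0.5416 0.2447 0.1205] yaw -17.3 j6 2.09 turn -0.1
[-0.0026, 0.0101, -0.0024, 0.05, -0.0026, 0.0101, -0.0024, 0.05, 0.0, 0.0, 0.0, 0.0, 0.0, 0.0, 0.0, 0.0, 0.0, 0.0, 0.0, 0.0]
```

>>> jog_arm(increments=[-0.003,0.008,-0.0024,0,-0.003,0.008,-0.0024,0,-0.0005,0.004,0,0,0,0,0,0,0,0,0,0])

```text
time: 15.65
position: [0.5342, 0.2384, 0.0982]
ee_rot: [-0.696, 0.702, -0.086, 0.128]
ft_force: [0.6, 1.0, 0.0]
gripper_width: 0.0147
```

```bash
python3 - <<'E'
from h import *
print(pose()[1].round(3)); plan([.5365,.2413,.069],-17.4,n=4)
E
```

```text
[[ 0.952  0.057  0.3  ]
 [-0.3   -0.017  0.954]
 [ 0.06  -0.998  0.001]]
at [0.5342 0.2384 0.0982] yaw -17.5 j6 2.09 turn 0.1
[-0.0001, 0.0073, 0.0009, -0.02, -0.0001, 0.0073, 0.0009, -0.02, -0.0001, 0.0073, 0.0009, -0.02, -0.0001, 0.0073, 0.0009, -0.02, 0.0, 0.0, 0.0, 0.0]
```

>>> jog_arm(increments=[0,0.008,0.001,0,0,0.008,0.001,0,0,0.007,0.001,0,0,0.004,0,0,0,0,0,0])

```text
time: 16.07
position: [0.5384, 0.2412, 0.0705]
ee_rot: [-0.696, 0.701, -0.085, 0.129]
ft_force: [-0.4, 0.0, -1.1]
gripper_width: 0.0147
```

>>> jog_arm(increments=[0,0.002,0,0,0,0,0,0,0,0,0,0,0,0,0,0,0,0,0,0])

```text
time: 16.48
position: [0.5384, 0.2413, 0.0681]
ee_rot: [-0.696, 0.701, -0.085, 0.129]
ft_force: [-0.1, 0.5, -0.8]
gripper_width: 0.0147
```

```bash
python3 - <<'E'
from h import *
print(pose()[1].round(3)); plan([.5365,.2413,.064],-17.4,n=4)
E
```

```text
[[ 0.952  0.06   0.3  ]
 [-0.3   -0.017  0.954]
 [ 0.062 -0.998  0.002]]
at [0.5384 0.2413 0.0681] yaw -17.5 j6 2.09 turn 0.1
[-0.0005, 0.001, -0.0001, -0.02, -0.0005, 0.001, -0.0001, -0.02, -0.0005, 0.001, -0.0001, -0.02, -0.0005, 0.001, -0.0001, -0.02, 0.0, 0.0, 0.0, 0.0]
```

>>> jog_arm(increments=[-0.001,0.002,0,0,-0.001,0.002,0,0,0,0,0,0,0,0,0,0,0,0,0,0])

```text
time: 16.9
position: [0.5372, 0.242, 0.0644]
ee_rot: [-0.696, 0.701, -0.085, 0.13]
ft_force: [0.0, -0.2, 0.6]
gripper_width: 0.0145
```

>>> jog_arm(increments=[0,0.001,0,0,0,0,0,0,0,0,0,0,0,0,0,0,0,0,0,0])

```text
time: 17.32
position: [0.5379, 0.2421, 0.0644]
ee_rot: [-0.696, 0.701, -0.084, 0.13]
ft_force: [0.8, 0.3, -0.5]
gripper_width: 0.0153
```

>>> jog_arm(increments=[0,0,0,0,0,0,0,0,0,0,0,0,0,0,0,0,0,0,0,0], hand=0)

```text
time: 17.73
position: [0.5377, 0.2421, 0.0641]
ee_rot: [-0.696, 0.701, -0.085, 0.13]
ft_force: [0.4, -0.4, 0.3]
gripper_width: 0.0427
```

>>> jog_arm(increments=[0,-0.01,0,0,0,-0.025,0,0,0,-0.035,0,0,0,-0.035,0,0,0,-0.02,0,0])

```text
time: 18.15
position: [0.5254, 0.2431, 0.1891]
ee_rot: [-0.695, 0.702, -0.088, 0.126]
ft_force: [0.1, -0.7, 0.4]
gripper_width: 0.0429
```

```bash
python3 - <<'E'
from h import *
s=wsnap('w7.png'); np.save('w7.npy',s,allow_pickle=True); print(s['T'][:3,3].round(3))
print(pose()[1].round(3)); plan([.37,.25,.15],-85)
E
```

```text
[0.54  0.311 0.32 ]
[[ 0.952  0.056  0.3  ]
 [-0.3   -0.017  0.954]
 [ 0.059 -0.998  0.   ]]
at [0.5268 0.2435 0.1929] yaw -17.5 j6 2.1 turn -67.5
[-0.0154, 0.0034, -0.0041, 6.75, -0.0148, 0.0034, -0.0058, 6.75, -0.014, 0.0035, -0.0075, 6.75, -0.013, 0.0035, -0.0091, 6.75, -0.0119, 0.0036, -0.0105, 6.75]
[-0.0106, 0.0037, -0.0118, 6.75, -0.0091, 0.0038, -0.013, 6.75, -0.0075, 0.0039, -0.0139, 6.75, -0.0058, 0.004, -0.0147, 6.75, -0.0041, 0.0041, -0.0152, 6.75]
```

View pics/w7.png

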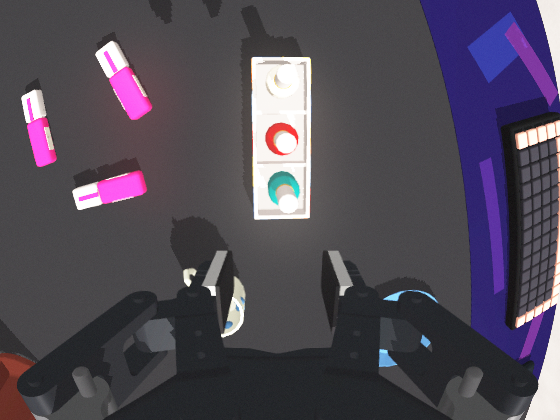

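All three bottles stand in their cells: white (286,80), red (283,137), teal (284,188). The pink pen I want is at (109,190). Next I measure it.

```bash
cat > pen.py <<'E'
from h import *
def pen(s,near,z=.013,R=.07):
    """centre / axis of the pen near a world xy from a wrist picture: bright pixels around it"""
    im=s['img']; h=cv2.cvtColor(im,cv2.COLOR_RGB2HSV)
    m=(((h[...,1]>110)&(h[...,2]>120))|(h[...,2]>150)).astype(np.uint8); m=cv2.morphologyEx(m,cv2.MORPH_CLOSE,np.ones((3,3)))
    k,l,t,c=cv2.connectedComponentsWithStats(m)
    for i in range(1,k):
        if t[i,4]<300 or t[i,4]>15000: continue
        q=np.argwhere(l==i)[:,::-1]; ctr=wcast(s,*c[i],z)
        if np.linalg.norm(ctr[:2]-near)>R: continue
        hull=cv2.convexHull(q.astype(np.int32))[:,0]
        w=np.array([wcast(s,a,b,z)[:2] for a,b in hull],np.float32)*1000
        rc=cv2.minAreaRect(w); bx=cv2.boxPoints(rc); e=[bx[1]-bx[0],bx[2]-bx[1]]; e=max(e,key=np.linalg.norm)
        print('px',c[i].round(0),'ctr',np.round(rc[0],1),'size',np.round(rc[1],1),'axis',round(float(np.degrees(np.arctan2(e[1],e[0]))%180),1))
E
python3 - <<'E'
from pen import *
pen(np.load('w7.npy',allow_pickle=True).item(),[.37,.295],R=.06)
plan([.37,.25,.19],85)
E
```

```text
px [110. 190.] ctr [368.4 296.2] size [25.8 90. ] axis 173.7
at [0.5268 0.2435 0.1929] yaw -17.5 j6 2.1 turn -77.5
[-0.0126, -0.0005, -0.0034, 6.46, -0.0122, -0.0005, -0.0048, 6.46, -0.0115, -0.0004, -0.0061, 6.46, -0.0108, -0.0004, -0.0074, 6.46, -0.0099, -0.0003, -0.0086, 6.46]
[-0.0088, -0.0003, -0.0096, 6.46, -0.0077, -0.0002, -0.0106, 6.46, -0.0065, -0.0001, -0.0114, 6.46, -0.0052, -0.0001, -0.012, 6.46, -0.0038, 0.0, -0.0125, 6.46]
[-0.0023, 0.0001, -0.0129, 6.46, -0.0009, 0.0002, -0.013, 6.46, 0.0, 0.0, 0.0, 0.0, 0.0, 0.0, 0.0, 0.0, 0.0, 0.0, 0.0, 0.0]
```

```bash
python3 - <<'E'
from h import *
plan([.38,.29,.17],84,mod=360)
E
```

```text
at [0.5268 0.2435 0.1929] yaw -17.5 j6 2.1 turn 101.5
[-0.0103, 0.0009, 0.0, -6.76, -0.0103, 0.0009, 0.0012, -6.76, -0.01, 0.0009, 0.0024, -6.76, -0.0097, 0.001, 0.0036, -6.76, -0.0092, 0.001, 0.0047, -6.76]
[-0.0086, 0.001, 0.0057, -6.76, -0.0079, 0.0011, 0.0067, -6.76, -0.007, 0.0011, 0.0076, -6.76, -0.0061, 0.0012, 0.0083, -6.76, -0.0051, 0.0012, 0.009, -6.76]
[-0.004, 0.0013, 0.0095, -6.76, -0.0028, 0.0014, 0.0099, -6.76, -0.0016, 0.0014, 0.0101, -6.76, -0.0004, 0.0015, 0.0103, -6.76, 0.0008, 0.0016, 0.0102, -6.76]
```

>>> jog_arm(increments=[-0.0103,0.001,0,-6.76,-0.0103,0.001,0.0012,-6.76,-0.01,0.001,0.0024,-6.76,-0.0097,0.001,0.0036,-6.76,-0.0092,0.001,0.0047,-6.76], hand=-0.3)

```text
time: 18.62
position: [0.4801, 0.2591, 0.1928]
ee_rot: [-0.69, 0.707, 0.13, -0.084]
ft_force: [0.1, 0.3, -0.4]
gripper_width: 0.0553
```

>>> jog_arm(increments=[-0.0086,0.001,0.0057,-6.76,-0.0079,0.001,0.0067,-6.76,-0.007,0.001,0.0076,-6.76,-0.0061,0.001,0.0083,-6.76,-0.0051,0.001,0.009,-6.76])

```text
time: 19.03
position: [0.4284, 0.2734, 0.187]
ee_rot: [-0.617, 0.648, 0.335, -0.295]
ft_force: [-0.8, -0.7, 0.4]
gripper_width: 0.056
```

>>> jog_arm(increments=[-0.004,0.001,0.0095,-6.76,-0.0028,0.001,0.0099,-6.76,-0.0016,0.001,0.0101,-6,0,0.001,0.008,-4,0,0.001,0.004,-2])

```text
time: 19.45
position: [0.3843, 0.2848, 0.1814]
ee_rot: [-0.52, 0.56, 0.472, -0.438]
ft_force: [-0.0, 0.2, 0.1]
gripper_width: 0.0557
```

```bash
python3 - <<'E'
from pen import *
print(pose()[1].round(3)); s=wsnap(); pen(s,[.368,.296],R=.05)
plan([.3685,.296,.08],84,mod=360)
E
```

```text
[[ 0.17   0.073 -0.983]
 [ 0.985 -0.013  0.17 ]
 [-0.    -0.997 -0.074]]
px [288. 159.] ctr [366.7 300.6] size [35. 86.] axis 173.3
at [0.3839 0.2849 0.1813] yaw 80.3 j6 0.56 turn 3.7
[0.0028, 0.0333, 0.0081, -1.24, 0.0029, 0.0333, 0.0081, -1.24, 0.0031, 0.0333, 0.008, -1.24, 0.0, 0.0, 0.0, 0.0, 0.0, 0.0, 0.0, 0.0]
```

>>> jog_arm(increments=[0.003,0.028,0.008,-1.2,0.003,0.033,0.008,-1.2,0.003,0.03,0.008,-1.2,0,0.015,0,0,0,0.005,0,0])

```text
time: 19.92
position: [0.3724, 0.2976, 0.0704]
ee_rot: [-0.504, 0.548, 0.491, -0.452]
ft_force: [-0.2, -0.4, 0.1]
gripper_width: 0.0555
```

```bash
python3 - <<'E'
from pen import *
print(pose()[1].round(3)); s=wsnap(); pen(s,[.368,.296],R=.05)
plan([.3675,.2965,.02],84,mod=360,n=4)
E
```

```text
[[ 0.109  0.082 -0.991]
 [ 0.994 -0.009  0.109]
 [-0.    -0.997 -0.082]]
px [277. 212.] ctr [366.1 299.7] size [32.7 86.8] axis 173.8
at [0.372  0.2974 0.0701] yaw 83.7 j6 0.53 turn 0.3
[-0.0003, 0.0124, 0.0021, -0.07, -0.0003, 0.0124, 0.0021, -0.07, -0.0003, 0.0124, 0.0021, -0.07, -0.0003, 0.0124, 0.0021, -0.07, 0.0, 0.0, 0.0, 0.0]
```

>>> jog_arm(increments=[0,0.014,0.002,0,0,0.016,0.002,0,0,0.014,0.002,0,0,0.007,0.001,0,0,0.001,0,0])

```text
time: 20.38
position: [0.3739, 0.2988, 0.0229]
ee_rot: [-0.505, 0.55, 0.492, -0.448]
ft_force: [0.2, -0.0, -0.4]
gripper_width: 0.0555
```

```bash
python3 - <<'E'
from pen import *
plan([.367,.297,.0155],84,mod=360,n=2)
E
```

```text
at [0.3739 0.2988 0.0229] yaw 83.4 j6 0.54 turn 0.6
[-0.0013, 0.0034, 0.0036, -0.28, -0.0013, 0.0034, 0.0036, -0.28, 0.0, 0.0, 0.0, 0.0, 0.0, 0.0, 0.0, 0.0, 0.0, 0.0, 0.0, 0.0]
```

>>> jog_arm(increments=[-0.001,0.004,0.004,0,0,0.004,0.004,0,0,0,0,0,0,0,0,0,0,0,0,0])

```text
time: 20.8
position: [0.3684, 0.2996, 0.0176]
ee_rot: [-0.505, 0.55, 0.493, -0.446]
ft_force: [-0.2, 0.0, 0.7]
gripper_width: 0.0556
```

>>> jog_arm(increments=[0,0,0,0,0,0,0,0,0,0,0,0,0,0,0,0,0,0,0,0], hand=1)

```text
time: 21.22
position: [0.3695, 0.3001, 0.0193]
ee_rot: [-0.504, 0.551, 0.494, -0.446]
ft_force: [-0.3, 0.1, -0.5]
gripper_width: 0.0236
```

>>> jog_arm(increments=[0,0,0,0,0,0,0,0,0,0,0,0,0,0,0,0,0,0,0,0])

```text
time: 21.63
position: [0.3692, 0.2999, 0.0189]
ee_rot: [-0.505, 0.551, 0.493, -0.446]
ft_force: [-0.4, 0.6, 0.6]
gripper_width: 0.0226
```

>>> jog_arm(increments=[0,-0.015,0,0,0,-0.03,0,0,0,-0.035,0,0,0,-0.035,0,0,0,-0.02,0,0])

```text
time: 22.05
position: [0.3518, 0.2981, 0.1515]
ee_rot: [-0.506, 0.55, 0.489, -0.45]
ft_force: [0.9, 0.1, 1.3]
gripper_width: 0.0234
```

```bash
python3 - <<'E'
from pen import *
print(bot.read_state()['gripper_width']); plan([.555,-.17,.17],10,mod=360,step=.037)
E
```

```text
0.023368826502221496
at [0.3518 0.2981 0.1515] yaw 83.3 j6 0.56 turn -73.3
[-0.0315, 0.0002, -0.0184, 5.24, -0.0297, 0.0004, -0.0211, 5.24, -0.0277, 0.0006, -0.0238, 5.24, -0.0254, 0.0008, -0.0262, 5.24, -0.0229, 0.001, -0.0284, 5.24]
[-0.0202, 0.0012, -0.0303, 5.24, -0.0174, 0.0013, -0.0321, 5.24, -0.0144, 0.0014, -0.0335, 5.24, -0.0112, 0.0015, -0.0347, 5.24, -0.008, 0.0016, -0.0355, 5.24]
[-0.0048, 0.0017, -0.0361, 5.24, -0.0014, 0.0017, -0.0364, 5.24, 0.0019, 0.0017, -0.0364, 5.24, 0.0052, 0.0017, -0.0361, 5.24, 0.0, 0.0, 0.0, 0.0]
```

>>> jog_arm(increments=[-0.0315,0,-0.0184,5.24,-0.0297,0,-0.0211,5.24,-0.0277,0,-0.0238,5.24,-0.0254,0,-0.0262,5.24,-0.0229,0,-0.0284,5.24])

```text
time: 22.47
position: [0.4266, 0.1327, 0.1674]
ee_rot: [-0.604, 0.637, 0.366, -0.309]
ft_force: [0.5, 1.3, 0.2]
gripper_width: 0.0228
```

>>> jog_arm(increments=[-0.0202,0,-0.0303,5.24,-0.0174,0,-0.0321,5.24,-0.0144,0,-0.0335,5.24,-0.0112,0,-0.0347,5.24,-0.008,0,-0.0355,5.24])

```text
time: 22.88
position: [0.4992, -0.0447, 0.1762]
ee_rot: [-0.673, 0.693, 0.213, -0.147]
ft_force: [0.5, 0.5, 0.3]
gripper_width: 0.0227
```

>>> jog_arm(increments=[-0.0048,0,-0.0361,5.24,-0.0014,0,-0.0364,5.24,0.0019,0,-0.03,5,0.003,0,-0.02,3,0,0,-0.008,0])

```text
time: 23.3
position: [0.5486, -0.1797, 0.181]
ee_rot: [-0.699, 0.709, 0.093, -0.023]
ft_force: [-1.9, 0.1, 0.0]
gripper_width: 0.0228
```

```bash
python3 - <<'E'
from pen import *
print(pose()[0].round(4),pose()[2],pose()[1].round(3)); s=wsnap('w8.png'); np.save('w8.npy',s,allow_pickle=True)
E
```

```text
[ 0.5486 -0.1797  0.181 ] 9.47478217995676 [[ 0.982  0.099 -0.162]
 [ 0.164 -0.006  0.986]
 [ 0.097 -0.995 -0.022]]
```

View pics/w8.png

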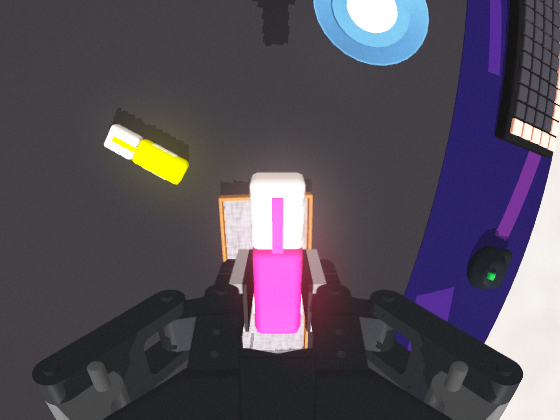

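Pink is held across its width. The tray's near outer corners are at (219,197) and (313,195), and the yellow pen is at (146,154). I'll check the tray pose and work out the pen's tilt before lowering.

```bash
python3 - <<'E'
from pen import *
s=np.load('w8.npy',allow_pickle=True).item()
a,b,c,d=[wcast(s,u,v,.012)[:2] for u,v in((219,197),(313,195),(306,346),(224,264))]
print(a.round(4),b.round(4),c.round(4),np.linalg.norm(a-b)); e=b-a; print('yaw',np.degrees(np.arctan2(e[1],e[0]))); f=b-c; print('y axis',np.degrees(np.arctan2(f[1],f[0]))-90)
th=np.radians(10); dy=np.array([-np.sin(th),np.cos(th)]); print('ctr',((a+b)/2-dy*.105).round(4))
# top: corners of tray
t=np.load('top.npy',allow_pickle=True).item(); print(pose()[1][:,1])
pen(s,[.43,-.16])
plan([.563,-.240,.10],10,mod=360,step=.02)
plan([.580,-.338,.10],10,mod=360,step=.02)
E
```

```text
[ 0.5116 -0.1931] [ 0.6005 -0.1787] [ 0.6315 -0.3634] 0.09012801666289517
yaw 9.176797248701403
y axis 9.506858901248506
ctr [ 0.5743 -0.2893]
[ 0.09889946 -0.00588877 -0.99508001]
px [146. 154.] ctr [ 435.9 -160.1] size [27. 86.] axis 158.9
at [ 0.5483 -0.1801  0.1808] yaw 9.6 j6 0.84 turn 0.4
[-0.0006, 0.0137, -0.01, -0.06, -0.0006, 0.0137, -0.01, -0.06, -0.0006, 0.0137, -0.01, -0.06, -0.0006, 0.0137, -0.01, -0.06, -0.0006, 0.0137, -0.01, -0.06]
[-0.0006, 0.0137, -0.01, -0.06, 0.0, 0.0, 0.0, 0.0, 0.0, 0.0, 0.0, 0.0, 0.0, 0.0, 0.0, 0.0, 0.0, 0.0, 0.0, 0.0]
at [ 0.5483 -0.1801  0.1808] yaw 9.6 j6 0.84 turn 0.4
[-0.0003, 0.0084, -0.0159, -0.04, -0.0003, 0.0084, -0.0159, -0.04, -0.0003, 0.0084, -0.0159, -0.04, -0.0003, 0.0084, -0.0159, -0.04, -0.0003, 0.0084, -0.0159, -0.04]
[-0.0004, 0.0084, -0.0159, -0.04, -0.0004, 0.0084, -0.0159, -0.04, -0.0004, 0.0084, -0.0159, -0.04, -0.0004, 0.0084, -0.0159, -0.04, -0.0004, 0.0084, -0.0159, -0.04]
```

>>> jog_arm(increments=[0,0.003,-0.02,0,0,0.003,-0.02,0,0,0.003,-0.02,0,0,0.003,-0.02,0,0,0.003,-0.02,0])

```text
time: 23.77
position: [0.5664, -0.2745, 0.1681]
ee_rot: [-0.699, 0.707, 0.099, -0.03]
ft_force: [-0.1, 0.8, 0.5]
gripper_width: 0.0229
```

>>> jog_arm(increments=[0,0.01,-0.02,0,0,0.015,-0.016,0,0,0.015,-0.01,0,0,0.015,0,0,0,0.01,0,0])

```text
time: 24.18
position: [0.5827, -0.3202, 0.1047]
ee_rot: [-0.698, 0.708, 0.104, -0.034]
ft_force: [-0.6, 0.6, 0.3]
gripper_width: 0.023
```

```bash
python3 - <<'E'
from pen import *
print(pose()[1].round(3));plan([.581,-.338,.06],9.7,mod=360,step=.015)
E
```

```text
[[ 0.976  0.1   -0.194]
 [ 0.195 -0.004  0.981]
 [ 0.097 -0.995 -0.023]]
at [ 0.5827 -0.3202  0.1047] yaw 11.3 j6 0.65 turn -1.6
[-0.0024, 0.0111, -0.004, 0.4, -0.0023, 0.0111, -0.004, 0.4, -0.0023, 0.0111, -0.0041, 0.4, -0.0023, 0.0111, -0.0041, 0.4, 0.0, 0.0, 0.0, 0.0]
```

>>> jog_arm(increments=[-0.0023,0.011,-0.004,0.4,-0.0023,0.011,-0.005,0.4,-0.0023,0.011,-0.005,0.4,-0.0023,0.011,-0.004,0.4,0,0.005,0,0])

```text
time: 24.6
position: [0.5815, -0.3374, 0.0508]
ee_rot: [-0.7, 0.707, 0.095, -0.026]
ft_force: [-0.9, 0.6, -0.3]
gripper_width: 0.0232
```

```bash
python3 - <<'E'
from pen import *
print(pose()[1].round(3));plan([.581,-.338,.03],9.7,mod=360,step=.006); s=wsnap('w9.png')
E
```

```text
[[ 0.98   0.098 -0.17 ]
 [ 0.171 -0.002  0.985]
 [ 0.097 -0.995 -0.019]]
at [ 0.5815 -0.3374  0.0508] yaw 9.9 j6 0.65 turn -0.2
[-0.0007, 0.0052, -0.0, 0.05, -0.0007, 0.0052, -0.0, 0.05, -0.0007, 0.0052, -0.0, 0.05, -0.0007, 0.0052, -0.0, 0.05, 0.0, 0.0, 0.0, 0.0]
```

View pics/w9.png

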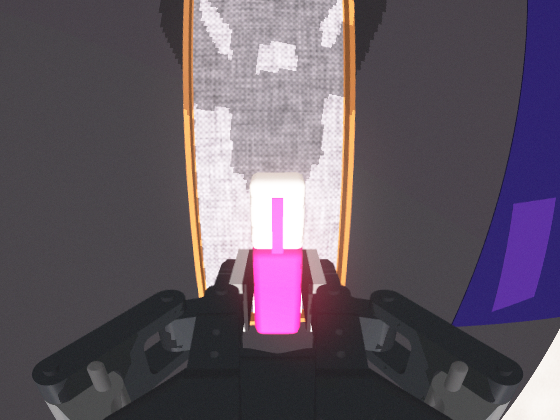

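The pen lies inside the tray outline, between the side walls at columns 200 and 345. I'll shift it 4 mm away from the end wall and lower it.

>>> jog_arm(increments=[-0.001,0.006,0.003,0,-0.001,0.006,0.003,0,-0.001,0.005,0.001,0,0,0.003,0,0,0,0.002,0,0])

```text
time: 25.07
position: [0.5798, -0.3298, 0.027]
ee_rot: [-0.7, 0.707, 0.096, -0.026]
ft_force: [0.3, 0.3, -0.5]
gripper_width: 0.0231
```

>>> jog_arm(increments=[0,0.002,0,0,0,0.001,0,0,0,0,0,0,0,0,0,0,0,0,0,0])

```text
time: 25.48
position: [0.5811, -0.3302, 0.0259]
ee_rot: [-0.699, 0.708, 0.097, -0.026]
ft_force: [1.5, 0.6, 0.1]
gripper_width: 0.0233
```

>>> jog_arm(increments=[0,0,0,0,0,0,0,0,0,0,0,0,0,0,0,0,0,0,0,0], hand=0.05)

```text
time: 25.9
position: [0.5813, -0.3305, 0.0259]
ee_rot: [-0.699, 0.708, 0.097, -0.026]
ft_force: [-0.5, -0.6, 0.1]
gripper_width: 0.0407
```

>>> jog_arm(increments=[0,-0.01,0,0,0,-0.03,0,0,0,-0.04,0,0,0,-0.04,0,0,0,-0.02,0,0])

```text
time: 26.32
position: [0.5629, -0.3264, 0.1644]
ee_rot: [-0.703, 0.705, 0.094, -0.029]
ft_force: [0.6, -0.8, 0.8]
gripper_width: 0.0405
```

```bash
python3 - <<'E'
from pen import *
print(pose()[1].round(3)); s=wsnap('w10.png'); np.save('w10.npy',s,allow_pickle=True)
plan([.4345,-.2,.13],69,mod=360,step=.025)
E
```

```text
[[ 0.981  0.091 -0.172]
 [ 0.172  0.005  0.985]
 [ 0.091 -0.996 -0.01 ]]
at [ 0.5638 -0.3275  0.168 ] yaw 10.0 j6 0.64 turn 59.0
[-0.012, 0.0029, 0.0165, -6.56, -0.0101, 0.003, 0.0177, -6.56, -0.008, 0.0032, 0.0187, -6.56, -0.0059, 0.0034, 0.0195, -6.56, -0.0036, 0.0036, 0.02, -6.56]
[-0.0013, 0.0038, 0.0202, -6.56, 0.001, 0.0041, 0.0202, -6.56, 0.0033, 0.0043, 0.0199, -6.56, 0.0055, 0.0045, 0.0194, -6.56, 0.0, 0.0, 0.0, 0.0]
```

View pics/w10.png

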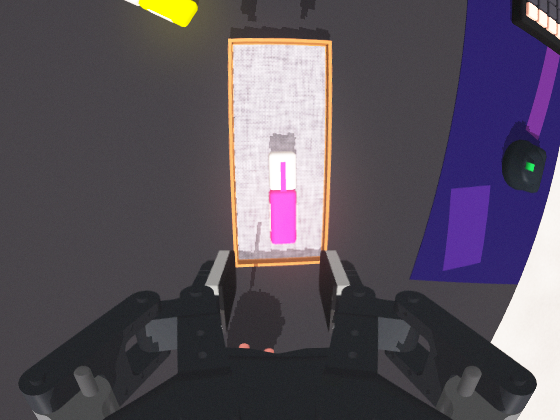

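Pink lies flat in the tray at (283,197), with the near half (rows 45-145) free. On to yellow.

```bash
python3 - <<'E'
from pen import *
plan([.44,-.17,.15],69,mod=360,step=.02)
E
```

```text
at [ 0.5638 -0.3275  0.168 ] yaw 10.0 j6 0.64 turn 59.0
[-0.0087, 0.0006, 0.0161, -5.37, -0.0072, 0.0007, 0.0168, -5.37, -0.0056, 0.0009, 0.0174, -5.37, -0.004, 0.001, 0.0178, -5.37, -0.0023, 0.0012, 0.0181, -5.37]
[-0.0006, 0.0013, 0.0182, -5.37, 0.0011, 0.0015, 0.0182, -5.37, 0.0028, 0.0017, 0.018, -5.37, 0.0045, 0.0018, 0.0176, -5.37, 0.0061, 0.002, 0.0171, -5.37]
[0.0076, 0.0021, 0.0165, -5.37, 0.0, 0.0, 0.0, 0.0, 0.0, 0.0, 0.0, 0.0, 0.0, 0.0, 0.0, 0.0, 0.0, 0.0, 0.0, 0.0]
```

>>> jog_arm(increments=[-0.0087,0.0006,0.0161,-5.37,-0.0072,0.0007,0.0168,-5.37,-0.0056,0.001,0.0174,-5.37,-0.004,0.001,0.0178,-5.37,-0.0023,0.001,0.0181,-5.37], hand=-0.3)

```text
time: 26.78
position: [0.5081, -0.2584, 0.1654]
ee_rot: [-0.655, 0.682, 0.262, -0.194]
ft_force: [-0.2, -0.2, -0.2]
gripper_width: 0.0553
```

>>> jog_arm(increments=[-0.0006,0.001,0.0182,-5.37,0.001,0.0015,0.0182,-5.37,0.0028,0.0017,0.018,-5.37,0.0045,0.0018,0.0176,-5.37,0.0061,0.002,0.0171,-5.37])

```text
time: 27.2
position: [0.4478, -0.1858, 0.1527]
ee_rot: [-0.57, 0.615, 0.414, -0.354]
ft_force: [0.1, -0.0, -0.3]
gripper_width: 0.0552
```

>>> jog_arm(increments=[0.006,0.002,0.012,-3,0,0,0,0,0,0,0,0,0,0,0,0,0,0,0,0])

```text
time: 27.62
position: [0.4385, -0.1737, 0.1513]
ee_rot: [-0.557, 0.606, 0.43, -0.371]
ft_force: [0.8, 0.7, 0.1]
gripper_width: 0.0556
```

```bash
python3 - <<'E'
from pen import *
print(pose()[1].round(3)); s=wsnap(); pen(s,[.4345,-.16],R=.05)
plan([.4345,-.16,.06],69,mod=360,step=.02)
E
```

```text
[[ 0.354  0.108 -0.929]
 [ 0.935 -0.01   0.355]
 [ 0.029 -0.994 -0.104]]
px [286. 173.] ctr [ 436.  -156.6] size [33.5 85.1] axis 158.9
at [ 0.4385 -0.1738  0.1513] yaw 69.3 j6 -0.33 turn -0.3
[0.0018, 0.018, 0.0036, 0.06, 0.0018, 0.018, 0.0036, 0.06, 0.0018, 0.018, 0.0036, 0.06, 0.0018, 0.018, 0.0036, 0.06, 0.0017, 0.018, 0.0036, 0.06]
```

>>> jog_arm(increments=[0.002,0.018,0.004,0,0.002,0.018,0.004,0,0.002,0.018,0.004,0,0.002,0.018,0.004,0,0.002,0.018,0.003,0])

```text
time: 28.08
position: [0.4386, -0.1635, 0.0626]
ee_rot: [-0.555, 0.61, 0.429, -0.368]
ft_force: [0.4, -0.9, 0.3]
gripper_width: 0.0554
```

```bash
python3 - <<'E'
from pen import *
print(pose()[1].round(3)); s=wsnap(); pen(s,[.4345,-.16],R=.05)
plan([.4350,-.1585,.017],69,mod=360,step=.012)
E
```

```text
[[ 0.36   0.115 -0.926]
 [ 0.933 -0.016  0.361]
 [ 0.027 -0.993 -0.113]]
px [279. 216.] ctr [ 434.6 -158.9] size [37.8 89. ] axis 166.6
at [ 0.4369 -0.1619  0.0586] yaw 68.9 j6 -0.3 turn 0.1
[0.0003, 0.0103, 0.0019, -0.03, 0.0003, 0.0103, 0.0019, -0.03, 0.0003, 0.0103, 0.0019, -0.03, 0.0003, 0.0103, 0.0019, -0.03, 0.0, 0.0, 0.0, 0.0]
```

>>> jog_arm(increments=[0.001,0.01,0.003,0,0,0.01,0.003,0,0,0.01,0.003,0,0,0.008,0.002,0,0,0.003,0,0])

```text
time: 28.55
position: [0.4318, -0.1584, 0.0145]
ee_rot: [-0.557, 0.609, 0.428, -0.368]
ft_force: [0.1, 0.1, 0.2]
gripper_width: 0.0557
```

```bash
python3 - <<'E'
from pen import *
plan([.4350,-.1585,.016],69,mod=360,step=.012)
E
```

```text
at [ 0.4318 -0.1584  0.0145] yaw 68.8 j6 -0.3 turn 0.2
[0.0011, -0.0011, -0.0031, -0.24, 0.0, 0.0, 0.0, 0.0, 0.0, 0.0, 0.0, 0.0, 0.0, 0.0, 0.0, 0.0, 0.0, 0.0, 0.0, 0.0]
```

>>> jog_arm(increments=[0.001,-0.002,-0.003,0,0,0,0,0,0,0,0,0,0,0,0,0,0,0,0,0])

```text
time: 28.97
position: [0.436, -0.1595, 0.0182]
ee_rot: [-0.556, 0.61, 0.428, -0.368]
ft_force: [-0.1, -0.0, 0.3]
gripper_width: 0.0555
```

>>> jog_arm(increments=[0,0,0,0,0,0,0,0,0,0,0,0,0,0,0,0,0,0,0,0], hand=1)

```text
time: 29.38
position: [0.4368, -0.1601, 0.0196]
ee_rot: [-0.556, 0.61, 0.428, -0.368]
ft_force: [0.1, 0.5, -0.5]
gripper_width: 0.023
```

>>> jog_arm(increments=[0,0,0,0,0,0,0,0,0,0,0,0,0,0,0,0,0,0,0,0])

```text
time: 29.8
position: [0.4366, -0.16, 0.0193]
ee_rot: [-0.556, 0.61, 0.428, -0.368]
ft_force: [-0.4, 0.3, 0.4]
gripper_width: 0.0229
```

>>> jog_arm(increments=[0,-0.01,0,0,0,-0.02,0,0,0,-0.025,0,0,0,-0.025,0,0,0,-0.015,0,0])

```text
time: 30.22
position: [0.4224, -0.156, 0.1151]
ee_rot: [-0.559, 0.607, 0.428, -0.369]
ft_force: [-0.1, -0.5, 0.5]
gripper_width: 0.0231
```

```bash
python3 - <<'E'
from pen import *
print(pose()[1].round(3)); s=np.load('w10.npy',allow_pickle=True).item()
print([wcast(s,u,v,.012)[:2].round(4) for u,v in((283,152),(283,243),(229,40),(331,42),(327,261),(237,264))])
plan([.5645,-.237,.1],9.7,mod=360,step=.02)
E
```

```text
[[ 0.362  0.107 -0.926]
 [ 0.932 -0.01   0.363]
 [ 0.03  -0.994 -0.104]]
[array([ 0.5752, -0.2855]), array([ 0.5903, -0.3697]), array([ 0.5124, -0.1957]), array([ 0.5996, -0.1801]), array([ 0.6372, -0.383 ]), array([ 0.5503, -0.3974])]
at [ 0.4224 -0.156   0.1151] yaw 68.7 j6 -0.31 turn -59.0
[-0.0027, 0.0035, -0.0177, 6.56, -0.0006, 0.0035, -0.0179, 6.56, 0.0014, 0.0036, -0.0178, 6.56, 0.0035, 0.0036, -0.0175, 6.56, 0.0055, 0.0036, -0.017, 6.56]
[0.0075, 0.0036, -0.0163, 6.56, 0.0093, 0.0036, -0.0153, 6.56, 0.011, 0.0035, -0.0141, 6.56, 0.0126, 0.0034, -0.0128, 6.56, 0.0, 0.0, 0.0, 0.0]
```

>>> jog_arm(increments=[-0.0027,0.002,-0.0177,6.56,-0.0006,0.002,-0.0179,6.56,0.0014,0.002,-0.0178,6.56,0.0035,0.002,-0.0175,6.56,0.0055,0.002,-0.017,6.56])

```text
time: 30.63
position: [0.5042, -0.2035, 0.1256]
ee_rot: [-0.655, 0.692, 0.248, -0.173]
ft_force: [-0.3, -0.5, 0.4]
gripper_width: 0.0231
```

>>> jog_arm(increments=[0.0075,0.002,-0.0163,6.56,0.0093,0.002,-0.0153,6.56,0.011,0.003,-0.0141,6.56,0.01,0.003,-0.008,5,0,0,0,0])

```text
time: 31.05
position: [0.5676, -0.2399, 0.1269]
ee_rot: [-0.694, 0.714, 0.093, -0.01]
ft_force: [-0.1, 0.3, -0.6]
gripper_width: 0.0229
```

```bash
python3 - <<'E'
from pen import *
print(pose()[1].round(3)); plan([.567,-.240,.06],9.7,mod=360,step=.02)
E
```

```text
[[ 0.982  0.119 -0.144]
 [ 0.147 -0.02   0.989]
 [ 0.115 -0.993 -0.037]]
at [ 0.5676 -0.2399  0.1269] yaw 8.5 j6 0.79 turn 1.2
[-0.0021, 0.0166, 0.0006, -0.3, -0.0021, 0.0166, 0.0006, -0.3, -0.0021, 0.0166, 0.0006, -0.3, -0.0021, 0.0166, 0.0006, -0.3, 0.0, 0.0, 0.0, 0.0]
```

>>> jog_arm(increments=[-0.002,0.017,0.0006,-0.3,-0.002,0.017,0.0006,-0.3,-0.002,0.017,0.0006,-0.3,-0.002,0.017,0.0006,-0.3,-0.001,0.008,0,0])

```text
time: 31.47
position: [0.5679, -0.241, 0.0539]
ee_rot: [-0.691, 0.715, 0.107, -0.022]
ft_force: [-0.0, -0.6, -0.6]
gripper_width: 0.0228
```

```bash
python3 - <<'E'
from pen import *
plan([.567,-.240,.03],9.7,mod=360,step=.006); s=wsnap('w11.png')
E
```

```text
at [ 0.5679 -0.241   0.0539] yaw 10.6 j6 0.75 turn -0.9
[-0.0009, 0.0059, 0.0005, 0.23, -0.0009, 0.0059, 0.0005, 0.23, -0.0009, 0.0059, 0.0005, 0.23, -0.0009, 0.0059, 0.0005, 0.23, 0.0, 0.0, 0.0, 0.0]
```

View pics/w11.png

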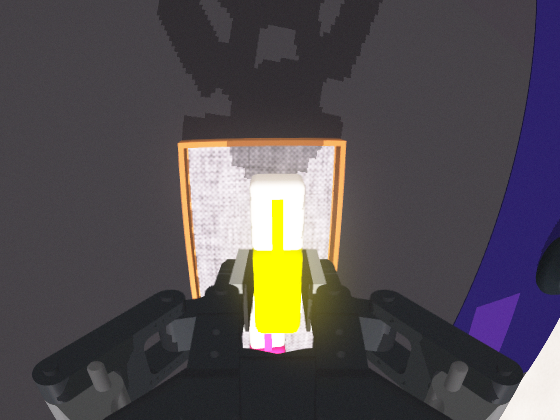

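The yellow pen is centred between the side walls. Its front end is at row 175 (wall at 145) and its rear at row 331, with the pink cap just behind it (270,340). I'll work out the end margins.

```bash
python3 - <<'E'
from pen import *
s=wsnap(); dy=np.array([-.168,.986])
p,M,_=pose(); z0=p[2]
for n,u,v,z in(('wall in',265,149,.012),('front top',278,175,z0-.001),('rear top',278,331,z0-.003),('front top+',278,175,z0+.004),('pink',268,345,.019)):
    w=wcast(s,u,v,z)[:2]; print(n,w.round(4),'y_tray',round(float((w-[.5735,-.289])@dy),4))
E
```

```text
wall in [ 0.5565 -0.1905] y_tray 0.1
front top [ 0.5592 -0.195 ] y_tray 0.0951
rear top [ 0.5743 -0.274 ] y_tray 0.0146
front top+ [ 0.5584 -0.194 ] y_tray 0.0962
pink [ 0.5788 -0.3127] y_tray -0.0242
```

>>> jog_arm(increments=[-0.001,0.006,-0.001,0.3,-0.001,0.006,-0.001,0.3,-0.001,0.006,0,0.3,0,0.005,0,0,0,0.002,0,0])

```text
time: 31.98
position: [0.5702, -0.2459, 0.0324]
ee_rot: [-0.69, 0.716, 0.103, -0.014]
ft_force: [0.2, 1.2, 1.1]
gripper_width: 0.0231
```

>>> jog_arm(increments=[0,0.002,0,0,0,0.001,0,0,0,0,0,0,0,0,0,0,0,0,0,0])

```text
time: 32.4
position: [0.5707, -0.2459, 0.0289]
ee_rot: [-0.69, 0.716, 0.103, -0.014]
ft_force: [0.2, -0.2, -0.1]
gripper_width: 0.0233
```

>>> jog_arm(increments=[0,0,0.003,0,0,0.001,0.001,0,0,0,0,0,0,0,0,0,0,0,0,0])

```text
time: 32.82
position: [0.5705, -0.2416, 0.0283]
ee_rot: [-0.69, 0.716, 0.103, -0.014]
ft_force: [-0.8, -0.7, -0.3]
gripper_width: 0.0229
```

>>> jog_arm(increments=[0,0.002,0,0,0,0,0,0,0,0,0,0,0,0,0,0,0,0,0,0])

```text
time: 33.23
position: [0.5708, -0.2418, 0.0261]
ee_rot: [-0.69, 0.716, 0.103, -0.014]
ft_force: [-0.8, -0.0, -0.9]
gripper_width: 0.0231
```

Releasing here (about 2 mm up at most) and rising.

>>> jog_arm(increments=[0,0,0,0,0,0,0,0,0,0,0,0,0,0,0,0,0,0,0,0], hand=0.05)

```text
time: 33.65
position: [0.5709, -0.242, 0.0263]
ee_rot: [-0.69, 0.716, 0.103, -0.014]
ft_force: [0.4, -0.2, 0.4]
gripper_width: 0.0406
```

>>> jog_arm(increments=[0,-0.01,0,0,0,-0.03,0,0,0,-0.04,0,0,0,-0.03,0,0,0,-0.015,0,0])

```text
time: 34.07
position: [0.5508, -0.236, 0.1513]
ee_rot: [-0.693, 0.714, 0.1, -0.017]
ft_force: [0.9, 0.1, 0.1]
gripper_width: 0.0405
```

```bash
python3 - <<'E'
from pen import *
print(pose()[1].round(3)); s=wsnap('w12.png'); t=snap('top')
P=cloud(t)
for n,(x,y) in (('yellow',(.568,-.24)),('pink',(.583,-.328))):
    d=np.linalg.norm(P[...,:2]-[x,y],axis=-1)<.03; z=P[d][:,2]; print(n,np.percentile(z,[50,90,98]).round(4))
a=t['img'][150:240,300:430]; b=s['img'][:300,150:420]; a=cv2.resize(a,None,fx=3,fy=3)
o=np.zeros((300,a.shape[1]+270,3),np.uint8); o[:270,:a.shape[1]]=a; o[:,a.shape[1]:]=b; save('c12.png',o)
E
```

```text
[[ 0.979  0.12  -0.163]
 [ 0.167 -0.02   0.986]
 [ 0.115 -0.993 -0.04 ]]
yellow [0.2015 0.6147 0.6189]Traceback (most recent call last):
  File "<stdin>", line 5, in <module>
    return _quantile_unchecked(
        a, q, axis, out, overwrite_input, method, keepdims, weights)
    return _ureduce(a,
                    func=_quantile_ureduce_func,
    ...<5 lines>...
                    overwrite_input=overwrite_input,
                    method=method)
    r = func(a, **kwargs)
    result = _quantile(arr,
                       quantiles=q,
    ...<2 lines>...
                       out=out,
                       weights=wgt)
    slices_having_nans = np.isnan(arr[-1, ...])
                                  ~~~^^^^^^^^^
IndexError: index -1 is out of bounds for axis 0 with size 0
```

```bash
python3 - <<'E'
from pen import *
plan([.45,-.09,.08],0,mod=360,step=.022)
E
```

```text
at [ 0.5519 -0.2367  0.152 ] yaw 9.7 j6 0.76 turn -9.7
[-0.0093, 0.0062, 0.0183, 1.08, -0.0096, 0.0062, 0.0181, 1.08, -0.01, 0.0061, 0.0179, 1.08, -0.0103, 0.0061, 0.0177, 1.08, -0.0106, 0.0061, 0.0176, 1.08]
[-0.0109, 0.006, 0.0174, 1.08, -0.0113, 0.006, 0.0172, 1.08, -0.0116, 0.006, 0.017, 1.08, -0.0119, 0.0059, 0.0168, 1.08, 0.0, 0.0, 0.0, 0.0]
```

View pics/w12.png

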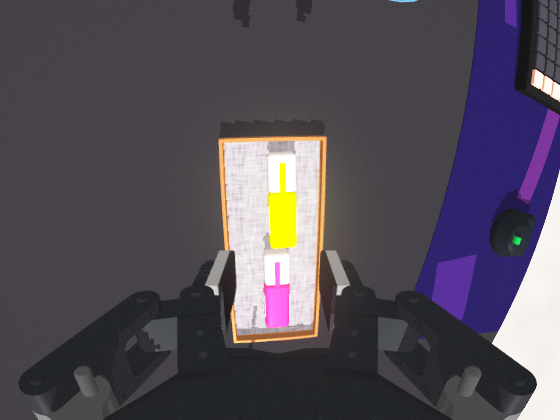

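Both highlighters lie flat, end to end in the tray: yellow (282,200), pink (277,288). The tool has drifted about 7° in tilt. I'll go to an empty patch of desk and gently press the open fingers down to level it before the cup.

>>> jog_arm(increments=[-0.0093,0,0.0183,1.08,-0.0096,0.002,0.0181,1.08,-0.01,0.006,0.0179,1.08,-0.0103,0.006,0.0177,1.08,-0.0106,0.006,0.0176,1.08], hand=-1)

```text
time: 34.58
position: [0.4939, -0.1556, 0.1237]
ee_rot: [-0.695, 0.716, 0.067, 0.021]
ft_force: [0.4, 0.4, 0.4]
gripper_width: 0.0857
```

>>> jog_arm(increments=[-0.0109,0.008,0.0174,1.08,-0.0113,0.01,0.0172,1.08,-0.0116,0.01,0.017,1.08,-0.008,0.01,0.012,1.08,0,0.005,0,0])

```text
time: 35.0
position: [0.4501, -0.0887, 0.0686]
ee_rot: [-0.698, 0.713, 0.039, 0.048]
ft_force: [-0.2, -0.2, 0.4]
gripper_width: 0.0854
```

```bash
python3 - <<'E'
from pen import *
print(pose()[1].round(3)); plan([.45,-.09,.03],0,mod=360,step=.01)
E
```

```text
[[ 0.992  0.122  0.015]
 [-0.012 -0.023  1.   ]
 [ 0.123 -0.992 -0.021]]
at [ 0.4501 -0.0887  0.0686] yaw -0.7 j6 1.08 turn 0.7
[-0.0012, 0.0096, -0.0001, -0.18, -0.0012, 0.0096, -0.0001, -0.18, -0.0012, 0.0096, -0.0001, -0.18, -0.0012, 0.0096, -0.0001, -0.18, 0.0, 0.0, 0.0, 0.0]
```

>>> jog_arm(increments=[-0.001,0.012,0,0,-0.001,0.012,0,0,-0.001,0.012,0,0,0,0.008,0,0,0,0.005,0,0])

```text
time: 35.42
position: [0.4548, -0.0918, 0.0162]
ee_rot: [-0.697, 0.714, 0.04, 0.048]
ft_force: [0.1, 0.0, 1.0]
gripper_width: 0.0854
```

>>> jog_arm(increments=[0,0.003,0,0,0,0.003,0,0,0,0.002,0,0,0,0.002,0,0,0,0.002,0,0])

```text
time: 35.83
position: [0.4571, -0.0935, 0.0034]
ee_rot: [-0.697, 0.714, 0.04, 0.048]
ft_force: [-10.9, 5.8, 29.3]
gripper_width: 0.0857
```

>>> jog_arm(increments=[0,0,0,0,0,0.0005,0,0,0,0.0005,0,0,0,0.0005,0,0,0,0.0005,0,0])

```text
time: 36.25
position: [0.4577, -0.0938, 0.0037]
ee_rot: [-0.697, 0.714, 0.04, 0.048]
ft_force: [-5.5, 2.6, 9.6]
gripper_width: 0.0854
```

```bash
python3 -c "
from pen import *
print(pose()[0].round(4),pose()[1].round(3),bot.read_state()['torque'])"
```

```text
[ 0.4577 -0.0938  0.0037] [[ 0.992  0.124  0.013]
 [-0.01  -0.025  1.   ]
 [ 0.124 -0.992 -0.024]] [ 0.50573146  1.36563097 -0.05671574]
```

>>> jog_arm(increments=[0,-0.015,0,0,0,-0.03,0,0,0,-0.04,0,0,0,-0.04,0,0,0,-0.03,0,0])

```text
time: 36.67
position: [0.4337, -0.0872, 0.1549]
ee_rot: [-0.699, 0.712, 0.036, 0.044]
ft_force: [0.9, -0.1, 0.3]
gripper_width: 0.0852
```

```bash
python3 - <<'E'
from pen import *
t=np.load('top.npy',allow_pickle=True).item(); P=cloud(t)
d=(np.linalg.norm(P[...,:2]-[.437,.15],axis=-1)<.045)
q=P[d&(P[...,2]>.045)&(P[...,2]<.065)]; (c,r)=cv2.minEnclosingCircle((q[:,:2]*1000).astype(np.float32)); print('rim top',np.round(c,1),r,len(q),q.mean(0).round(4))
h=cv2.cvtColor(t['img'],cv2.COLOR_RGB2HSV); m=np.zeros(h.shape[:2],bool); m[195:262,165:232]=1; m&=h[...,2]>110
w=np.array([cast(t,u,v,.03)[:2] for v,u in np.argwhere(m)]); far=w[np.linalg.norm(w-np.array(c)/1000,axis=1)>.036]; f=far.mean(0)-np.array(c)/1000; print('handle az',np.degrees(np.arctan2(f[1],f[0])),len(far))
# saucer disc
m=np.zeros(h.shape[:2],bool); m[140:180,230:270]=1; m&=(h[...,1]<60)&(h[...,2]>150); v,u=np.nonzero(m); print('disc top',cast(t,u.mean(),v.mean(),.006).round(4),len(u))
for n in('w1','w3'):
    s=np.load(n+'.npy',allow_pickle=True).item(); hh=cv2.cvtColor(s['img'],cv2.COLOR_RGB2HSV); m=np.zeros(hh.shape[:2],np.uint8)
    if n=='w1': m[70:190,370:490]=1; m&=((hh[...,1]<60)&(hh[...,2]>200)).astype(np.uint8); v,u=np.nonzero(m); print('disc',n,wcast(s,u.mean(),v.mean(),.006).round(4),len(u))
plan([.435,.11,.15],66,mod=360,step=.022)
E
```

```text
rim top [434.2 157.5] 36.58730697631836 136 [0.4376 0.155  0.0527]
handle az 37.84923217458018 161
disc top [0.6269 0.0196 0.006 ] 351
disc w1 [0.6314 0.0338 0.006 ] 2439
at [ 0.4337 -0.0872  0.1549] yaw -0.6 j6 1.06 turn 66.6
[-0.0001, 0.0001, 0.0197, -6.66, 0.0021, 0.0004, 0.0196, -6.66, 0.0044, 0.0007, 0.0192, -6.66, 0.0066, 0.0009, 0.0186, -6.66, 0.0087, 0.0012, 0.0177, -6.66]
[0.0106, 0.0014, 0.0166, -6.66, 0.0125, 0.0016, 0.0152, -6.66, 0.0141, 0.0019, 0.0136, -6.66, 0.0156, 0.0021, 0.0119, -6.66, 0.0169, 0.0022, 0.01, -6.66]
```

>>> jog_arm(increments=[0,0,0.0197,-6.66,0.002,0,0.0196,-6.66,0.0044,0,0.0192,-6.66,0.0066,0,0.0186,-6.66,0.0087,0,0.0177,-6.66])

```text
time: 37.08
position: [0.4388, 0.0092, 0.164]
ee_rot: [-0.653, 0.698, 0.244, -0.162]
ft_force: [0.2, -0.2, -0.3]
gripper_width: 0.085
```

>>> jog_arm(increments=[0.0106,0,0.0166,-6.66,0.0125,0,0.0152,-6.66,0.0141,0,0.0136,-6.66,0.0156,0,0.0119,-6.66,0.012,0,0.006,-6])

```text
time: 37.5
position: [0.4381, 0.1065, 0.162]
ee_rot: [-0.55, 0.62, 0.428, -0.36]
ft_force: [-0.5, 0.0, -0.1]
gripper_width: 0.0855
```

```bash
python3 - <<'E'
from pen import *
print(pose()[0].round(4),pose()[1].round(3)); s=wsnap('w13.png'); np.save('w13.npy',s,allow_pickle=True)
E
```

```text
[0.4381 0.1065 0.162 ] [[ 0.374  0.134 -0.917]
 [ 0.927 -0.028  0.374]
 [ 0.025 -0.991 -0.135]]
```

View pics/w13.png

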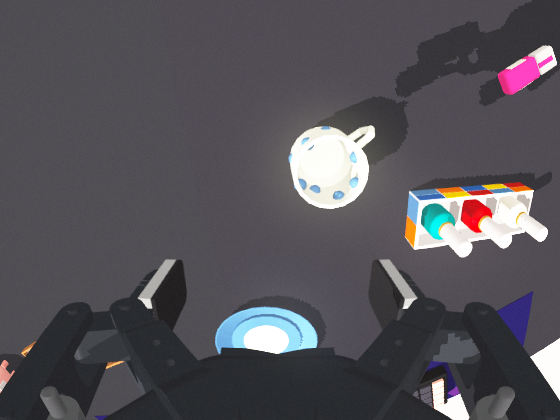

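Cup rim centre is at about (331,170). The handle runs up-right to (374,130), some 40° from the jaw line. The box has all three bottles standing, and the saucer is at (267,338).

```bash
python3 - <<'E'
from pen import *
s=np.load('w13.npy',allow_pickle=True).item()
h=cv2.cvtColor(s['img'],cv2.COLOR_RGB2HSV); m=(h[...,2]>125).astype(np.uint8); m[:120]=0;m[215:]=0;m[:,:285]=0;m[:,376:]=0
m=cv2.morphologyEx(m,cv2.MORPH_CLOSE,np.ones((7,7))); mo=cv2.morphologyEx(m,cv2.MORPH_OPEN,cv2.getStructuringElement(cv2.MORPH_ELLIPSE,(25,25)))
c=max(cv2.findContours(mo,0,1)[0],key=cv2.contourArea)[:,0]; print('bbox',cv2.boundingRect(c))
for z in(.055,):
    w=np.array([wcast(s,a,b,z)[:2] for a,b in c],np.float32)*1000; print(cv2.minEnclosingCircle(w))
print(wcast(s,331,170,.055).round(4),wcast(s,374,130,.03).round(4))
# rim rightmost/leftmost/lowest
for u,v in((291,170),(370,170),(331,209)): print(wcast(s,u,v,.055).round(4))
p=[.4405,.152]; plan([*p,.12],62,mod=360,step=.02)
E
```

```text
bbox (289, 126, 80, 83)
((435.49420166015625, 151.30044555664062), 33.30217361450195)
[0.4376 0.1519 0.055 ] [0.4273 0.1984 0.03  ]
[0.4265 0.1244 0.055 ]
[0.4486 0.1802 0.055 ]
[0.4675 0.1419 0.055 ]
at [0.4382 0.1079 0.1619] yaw 68.5 j6 0.34 turn -6.5
[0.0102, 0.0102, 0.0049, 1.62, 0.0101, 0.0101, 0.0052, 1.62, 0.01, 0.0101, 0.0055, 1.62, 0.0099, 0.01, 0.0058, 1.62, 0.0, 0.0, 0.0, 0.0]
```

>>> jog_arm(increments=[0.011,0,0.007,1.7,0.011,0,0.007,1.7,0.011,0.005,0.007,1.7,0.008,0.01,0.005,1.7,0,0.01,0,1])

```text
time: 37.97
position: [0.4364, 0.1577, 0.1365]
ee_rot: [-0.577, 0.644, 0.392, -0.315]
ft_force: [0.4, 0.1, -0.1]
gripper_width: 0.0857
```

```bash
python3 - <<'E'
from pen import *
print(pose()[1].round(3));p=[.440,.152]; plan([*p,.09],60,mod=360,step=.015)
E
```

```text
[[ 0.495  0.141 -0.857]
 [ 0.868 -0.027  0.497]
 [ 0.047 -0.99  -0.135]]
at [0.4364 0.1577 0.1365] yaw 60.3 j6 0.61 turn -0.3
[-0.0013, 0.0117, 0.0001, 0.07, -0.0013, 0.0117, 0.0001, 0.07, -0.0013, 0.0117, 0.0001, 0.07, -0.0013, 0.0117, 0.0001, 0.07, 0.0, 0.0, 0.0, 0.0]
```

>>> jog_arm(increments=[-0.002,0.012,0,0,-0.002,0.012,0,0,-0.001,0.012,0,0,-0.001,0.01,0,0,0,0.004,0,0])

```text
time: 38.38
position: [0.4403, 0.1478, 0.0801]
ee_rot: [-0.578, 0.644, 0.39, -0.315]
ft_force: [-0.4, -0.2, -0.5]
gripper_width: 0.0857
```

```bash
python3 - <<'E'
from pen import *
print(pose()[1].round(3));p=[.440,.152]; plan([*p,.034],60,mod=360,step=.012)
s=wsnap('w14.png')
E
```

```text
[[ 0.497  0.138 -0.857]
 [ 0.866 -0.028  0.498]
 [ 0.045 -0.99  -0.134]]
at [0.4403 0.1478 0.0801] yaw 60.2 j6 0.59 turn -0.2
[0.0003, 0.0114, 0.0021, 0.04, 0.0003, 0.0114, 0.0021, 0.04, 0.0003, 0.0114, 0.0021, 0.04, 0.0003, 0.0114, 0.0021, 0.04, 0.0, 0.0, 0.0, 0.0]
```

View pics/w14.png

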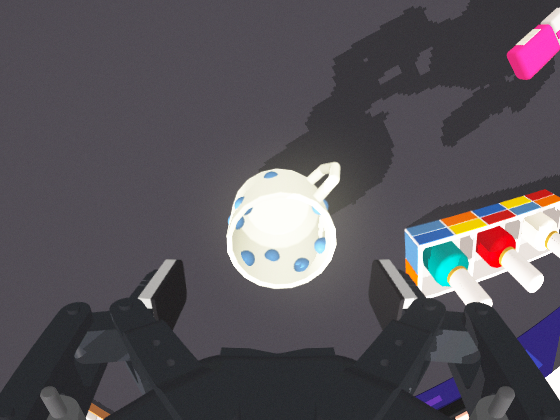

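Cup rim centre is at (281,241), between the pads (jaw middle column about 278), and the handle (325,185) is clear of both fingers.

```bash
python3 - <<'E'
from pen import *
s=wsnap(); c=wcast(s,281,241,.055); print(c.round(4), wcast(s,227,241,.055).round(4),wcast(s,336,241,.055).round(4),wcast(s,281,289,.055).round(4))
plan([.4405,.152,.036],60,mod=360,step=.012)
E
```

```text
[0.4373 0.1523 0.055 ] [0.4231 0.1286 0.055 ] [0.4525 0.1769 0.055 ] [0.4643 0.137  0.055 ]
at [0.4403 0.1481 0.0809] yaw 60.2 j6 0.59 turn -0.2
[0.0004, 0.0111, 0.0019, 0.04, 0.0004, 0.0111, 0.0019, 0.04, 0.0004, 0.0111, 0.0019, 0.04, 0.0004, 0.0111, 0.0019, 0.04, 0.0, 0.0, 0.0, 0.0]
```

>>> jog_arm(increments=[0,0.012,0.002,0,0,0.012,0.002,0,0,0.011,0.002,0,0,0.007,0.002,0,0,0.002,0,0])

```text
time: 38.9
position: [0.4417, 0.1504, 0.0362]
ee_rot: [-0.577, 0.645, 0.391, -0.313]
ft_force: [-0.8, 0.1, 0.0]
gripper_width: 0.0851
```

```bash
python3 - <<'E'
from pen import *
plan([.4397,.152,.036],60,mod=360,step=.012)
E
```

```text
at [0.4417 0.1504 0.0362] yaw 60.1 j6 0.59 turn -0.1
[0.0004, -0.0001, 0.0025, 0.1, 0.0, 0.0, 0.0, 0.0, 0.0, 0.0, 0.0, 0.0, 0.0, 0.0, 0.0, 0.0, 0.0, 0.0, 0.0, 0.0]
```

>>> jog_arm(increments=[0,0,0.0025,0,0,0,0,0,0,0,0,0,0,0,0,0,0,0,0,0], hand=1, force=25)

```text
time: 39.32
position: [0.4395, 0.152, 0.0364]
ee_rot: [-0.577, 0.645, 0.391, -0.313]
ft_force: [0.1, -0.5, -1.8]
gripper_width: 0.0567
```

>>> jog_arm(increments=[0,0,0,0,0,0,0,0,0,0,0,0,0,0,0,0,0,0,0,0])

```text
time: 39.73
position: [0.4396, 0.152, 0.0367]
ee_rot: [-0.577, 0.645, 0.392, -0.313]
ft_force: [-0.2, -0.4, -1.4]
gripper_width: 0.0569
```

>>> jog_arm(increments=[0,-0.008,0,0,0,-0.012,0,0,0,-0.015,0,0,0,-0.012,0,0,0,-0.006,0,0])

```text
time: 40.15
position: [0.4297, 0.1533, 0.0908]
ee_rot: [-0.578, 0.644, 0.39, -0.314]
ft_force: [-0.3, 0.4, -2.0]
gripper_width: 0.0567
```

```bash
python3 - <<'E'
from pen import *
print(pose()[1].round(3)); plan([.6275,.019,.12],None,step=.02)
E
```

```text
[[ 0.498  0.139 -0.856]
 [ 0.866 -0.028  0.499]
 [ 0.046 -0.99  -0.134]]
at [0.4297 0.1533 0.0908] yaw 60.1 j6 0.6 turn 0
[-0.0013, 0.0002, -0.0185, 0.0, -0.0013, 0.0002, -0.0185, 0.0, -0.0013, 0.0002, -0.0185, 0.0, -0.0013, 0.0002, -0.0185, 0.0, -0.0013, 0.0002, -0.0185, 0.0]
[-0.0013, 0.0002, -0.0185, 0.0, -0.0013, 0.0002, -0.0185, 0.0, -0.0013, 0.0002, -0.0185, 0.0, -0.0013, 0.0002, -0.0185, 0.0, -0.0013, 0.0002, -0.0185, 0.0]
[-0.0013, 0.0002, -0.0185, 0.0, -0.0013, 0.0002, -0.0185, 0.0, -0.0013, 0.0002, -0.0185, 0.0, 0.0, 0.0, 0.0, 0.0, 0.0, 0.0, 0.0, 0.0]
```

>>> jog_arm(increments=[-0.0013,0,-0.01,0,-0.0013,0,-0.0185,0,-0.0013,0,-0.0185,0,-0.0013,0,-0.0185,0,-0.0013,0,-0.0185,0])

```text
time: 40.57
position: [0.5016, 0.1048, 0.1041]
ee_rot: [-0.577, 0.644, 0.393, -0.315]
ft_force: [0.1, 0.5, -1.5]
gripper_width: 0.0568
```

>>> jog_arm(increments=[-0.0013,0,-0.0185,0,-0.0013,0,-0.0185,0,-0.0013,0,-0.0185,0,-0.0013,0,-0.0185,0,-0.0013,0,-0.0185,0])

```text
time: 40.98
position: [0.5832, 0.0472, 0.1144]
ee_rot: [-0.577, 0.644, 0.392, -0.315]
ft_force: [-0.6, 0.2, -1.3]
gripper_width: 0.0568
```

```bash
python3 - <<'E'
from pen import *
print(pose()[1].round(3)); plan([.6275,.019,.08],60.1,step=.015)
E
```

```text
[[ 0.495  0.141 -0.858]
 [ 0.868 -0.027  0.496]
 [ 0.047 -0.99  -0.136]]
at [0.5832 0.0472 0.1144] yaw 60.3 j6 0.38 turn -0.2
[-0.0008, 0.0082, -0.0095, 0.04, -0.0008, 0.0082, -0.0095, 0.04, -0.0008, 0.0082, -0.0095, 0.04, -0.0008, 0.0082, -0.0095, 0.04, -0.0008, 0.0082, -0.0095, 0.04]
```

>>> jog_arm(increments=[-0.001,0.005,-0.012,0,-0.001,0.008,-0.012,0,-0.001,0.008,-0.012,0,-0.001,0.008,-0.008,0,0,0.003,-0.003,0])

```text
time: 41.4
position: [0.6327, 0.0119, 0.0865]
ee_rot: [-0.577, 0.645, 0.391, -0.313]
ft_force: [0.2, 0.0, -1.7]
gripper_width: 0.0574
```

```bash
python3 - <<'E'
from pen import *
print(pose()[1].round(3)); plan([.6275,.019,.06],60.1,n=3)
s=wsnap(); h=cv2.cvtColor(s['img'],cv2.COLOR_RGB2HSV); m=((h[...,0]>90)&(h[...,0]<112)&(h[...,1]>90)&(h[...,2]>90)).astype(np.uint8)
k,l,t,c=cv2.connectedComponentsWithStats(m)
for i in np.argsort(-t[1:,4])[:3]+1: print(t[i],c[i])
E
```

```text
[[ 0.498  0.143 -0.855]
 [ 0.866 -0.029  0.499]
 [ 0.046 -0.989 -0.139]]
at [0.6327 0.0119 0.0865] yaw 60.1 j6 0.34 turn -0.0
[0.0008, 0.0084, 0.0039, 0.01, 0.0008, 0.0084, 0.0039, 0.01, 0.0008, 0.0084, 0.0039, 0.01, 0.0, 0.0, 0.0, 0.0, 0.0, 0.0, 0.0, 0.0]
[  184   103   186   156 13922] [270.98944117 164.53217928]
[294 313  19  17 237] [302.75105485 320.91983122]
[229 305  16  19 227] [236.77973568 313.18942731]
```

```bash
python3 - <<'E'
from pen import *
s=wsnap(); h=cv2.cvtColor(s['img'],cv2.COLOR_RGB2HSV); m=((h[...,0]>90)&(h[...,0]<112)&(h[...,1]>90)&(h[...,2]>90)).astype(np.uint8)
k,l,t,c=cv2.connectedComponentsWithStats(m); i=1+np.argmax(t[1:,4]); q=cv2.convexHull(np.argwhere(l==i)[:,::-1].astype(np.int32))[:,0]
w=np.array([wcast(s,u,v,.012)[:2] for u,v in q if v<225])
# circle of known radius 62 mm
from scipy.optimize import least_squares
r=least_squares(lambda x:np.linalg.norm(w-x[:2],axis=1)-.062,[.6275,.019],loss='soft_l1',f_scale=.002); print(r.x.round(4),np.abs(r.fun).mean().round(4),len(w))
r=least_squares(lambda x:np.linalg.norm(w-x[:2],axis=1)-x[2],[.6275,.019,.06],loss='soft_l1',f_scale=.002); print(r.x.round(4))
E
```

```text
[0.6286 0.0182] 0.0002 35
[0.6281 0.0185 0.0615]
```

>>> jog_arm(increments=[0.001,0.009,0.004,0,0.001,0.009,0.004,0,0.001,0.008,0.003,0,0,0.005,0.002,0,0,0.002,0,0])

```text
time: 41.92
position: [0.6254, 0.0229, 0.05]
ee_rot: [-0.577, 0.645, 0.392, -0.314]
ft_force: [0.0, -0.0, -1.5]
gripper_width: 0.0568
```

```bash
python3 - <<'E'
from pen import *
print(pose()[1].round(3)); plan([.628,.0185,.047],60.1,n=3)
E
```

```text
[[ 0.496  0.143 -0.856]
 [ 0.867 -0.029  0.498]
 [ 0.047 -0.989 -0.138]]
at [0.6254 0.0229 0.05  ] yaw 60.2 j6 0.35 turn -0.1
[-0.0009, 0.0011, -0.0013, 0.04, -0.0009, 0.0011, -0.0013, 0.04, -0.0009, 0.0011, -0.0013, 0.04, 0.0, 0.0, 0.0, 0.0, 0.0, 0.0, 0.0, 0.0]
```

>>> jog_arm(increments=[-0.0013,0.001,-0.002,0,-0.0013,0.001,-0.002,0,0,0.001,0,0,0,0,0,0,0,0,0,0])

```text
time: 42.33
position: [0.6278, 0.0187, 0.0469]
ee_rot: [-0.576, 0.645, 0.392, -0.314]
ft_force: [-0.3, 0.3, -0.7]
gripper_width: 0.0568
```

>>> jog_arm(increments=[0,0.001,0,0,0,0,0,0,0,0.001,0,0,0,0,0,0,0,0,0,0])

```text
time: 42.75
position: [0.629, 0.0183, 0.0459]
ee_rot: [-0.576, 0.645, 0.392, -0.314]
ft_force: [0.2, -0.8, -1.8]
gripper_width: 0.0568
```

>>> jog_arm(increments=[0,0.0015,0.0005,0,0,0,0,0,0,0.001,0,0,0,0,0,0,0,0,0,0])

```text
time: 43.17
position: [0.6289, 0.0185, 0.0431]
ee_rot: [-0.576, 0.645, 0.392, -0.314]
ft_force: [-0.2, 0.4, -1.1]
gripper_width: 0.0569
```

>>> jog_arm(increments=[0,0.001,0.0005,0,0,0,0,0,0,0.001,0,0,0,0,0,0,0,0,0,0])

```text
time: 43.58
position: [0.6296, 0.0185, 0.0421]
ee_rot: [-0.575, 0.645, 0.393, -0.313]
ft_force: [-0.8, -0.1, -1.9]
gripper_width: 0.0566
```

>>> jog_arm(increments=[-0.0005,0.001,0.001,0,0,0,0,0,0,0.001,0,0,0,0,0,0,0,0,0,0])

```text
time: 44.0
position: [0.6303, 0.0183, 0.0418]
ee_rot: [-0.574, 0.646, 0.394, -0.312]
ft_force: [0.5, 0.2, 0.3]
gripper_width: 0.0567
```

>>> jog_arm(increments=[0,0,0,0,0,0,0,0,0,0,0,0,0,0,0,0,0,0,0,0])

```text
time: 44.42
position: [0.6304, 0.0183, 0.0418]
ee_rot: [-0.574, 0.646, 0.394, -0.312]
ft_force: [-0.9, 0.1, 1.6]
gripper_width: 0.0568
```

Contact: the supported weight went from about -1.5 N to slightly positive. Releasing, then rising vertically in world.

>>> jog_arm(increments=[0,0,0,0,0,0,0,0,0,0,0,0,0,0,0,0,0,0,0,0], hand=-1)

```text
time: 44.83
position: [0.6298, 0.0184, 0.0408]
ee_rot: [-0.575, 0.646, 0.393, -0.313]
ft_force: [0.2, -0.3, 0.6]
gripper_width: 0.0851
```

>>> jog_arm(increments=[0.0005,-0.008,-0.001,0,0.001,-0.015,-0.002,0,0.001,-0.02,-0.003,0,0.001,-0.03,-0.004,0,0.001,-0.03,-0.004,0])

```text
time: 45.25
position: [0.6233, 0.0193, 0.1411]
ee_rot: [-0.578, 0.643, 0.39, -0.317]
ft_force: [0.6, 0.9, 0.9]
gripper_width: 0.0853
```

>>> jog_arm(increments=[0,-0.02,-0.01,0,0,0,0.03,0,0,0,0.035,0,0,0,0.035,0,0,0,0.02,0])

```text
time: 45.67
position: [0.5321, 0.0726, 0.1596]
ee_rot: [-0.575, 0.647, 0.393, -0.31]
ft_force: [-0.1, 0.1, -0.6]
gripper_width: 0.0851
```

```bash
python3 - <<'E'
from pen import *
p,M,y=pose(); print(p.round(3),y)
plan([.45,-.42,.25],None,step=.035)
E
```

```text
[0.532 0.073 0.16 ] 60.03541008261839
at [0.5321 0.0726 0.1596] yaw 60.0 j6 0.43 turn 0
[-0.0308, -0.0058, -0.0126, 0.0, -0.0308, -0.0058, -0.0126, 0.0, -0.0308, -0.0058, -0.0126, 0.0, -0.0308, -0.0058, -0.0126, 0.0, -0.0308, -0.0058, -0.0126, 0.0]
[-0.0308, -0.0058, -0.0126, 0.0, -0.0308, -0.0058, -0.0126, 0.0, -0.0308, -0.0058, -0.0126, 0.0, -0.0308, -0.0058, -0.0126, 0.0, -0.0308, -0.0058, -0.0126, 0.0]
[-0.0308, -0.0058, -0.0126, 0.0, -0.0308, -0.0058, -0.0126, 0.0, -0.0308, -0.0058, -0.0126, 0.0, -0.0308, -0.0058, -0.0126, 0.0, -0.0308, -0.0058, -0.0126, 0.0]
```

>>> jog_arm(increments=[-0.03,-0.015,-0.006,0,-0.03,-0.015,-0.006,0,-0.03,-0.01,-0.006,0,-0.03,-0.006,-0.006,0,-0.03,-0.006,-0.006,0])

```text
time: 46.08
position: [0.4698, -0.0661, 0.2111]
ee_rot: [-0.572, 0.644, 0.398, -0.314]
ft_force: [0.9, -0.9, 0.0]
gripper_width: 0.0851
```

>>> jog_arm(increments=[-0.03,0,-0.006,0,-0.03,0,-0.006,0,-0.03,0,-0.006,0,-0.03,0,-0.006,0,-0.03,0,-0.006,0])

```text
time: 46.5
position: [0.4204, -0.2184, 0.2153]
ee_rot: [-0.568, 0.647, 0.4, -0.313]
ft_force: [1.7, 0.1, -0.6]
gripper_width: 0.0854
```

>>> jog_arm(increments=[-0.03,0,0.006,0,-0.03,0,0.006,0,-0.03,0,0.006,0,-0.02,0,0,0,0,0,0,0])

```text
time: 46.92
position: [0.3459, -0.3146, 0.2108]
ee_rot: [-0.567, 0.65, 0.398, -0.312]
ft_force: [0.3, 0.1, 0.4]
gripper_width: 0.0855
```

```bash
python3 - <<'E'
from pen import *
print(pose()[0].round(3)); t=snap('top'); s=snap('scene'); P=cloud(t)
def cap(n,x,y,z0,z1,r=.03):
    q=P[(np.linalg.norm(P[...,:2]-[x,y],axis=-1)<r)&(P[...,2]>z0)&(P[...,2]<z1)]; print(n,len(q),q.mean(0).round(4) if len(q) else '',q[:,2].max().round(4) if len(q) else '')
for n,x,y in(('red',.5537,.2872),('teal',.5392,.2405),('white',.5684,.334)): cap(n,x,y,.06,.085,.022)
cap('cup rim',.628,.0185,.05,.07,.04); cap('radio',.577,-.523,.055,.08,.05)
t0=np.load('top.npy',allow_pickle=True).item(); print('radio img diff',np.abs(t['img'][150:190,435:480].astype(int)-t0['img'][150:190,435:480]).mean())
a=cv2.resize(t['img'][110:270,90:490],(800,320)); b=cv2.resize(s['img'][150:320,150:460],(510,280))
o=np.zeros((600,800,3),np.uint8); o[:320]=a; o[320:,:510]=b; save('final.png',o)
E
```

```text
[ 0.346 -0.315  0.211]
red 42 [0.5508 0.2851 0.0728] 0.0796
teal 39 [0.5382 0.2391 0.073 ] 0.0792
white 44 [0.567  0.3348 0.0731] 0.08
cup rim 145 [0.6293 0.0194 0.0577] 0.066
radio 476 [ 0.5782 -0.5316  0.065 ] 0.0737
radio img diff 0.397037037037037
```

View pics/final.png

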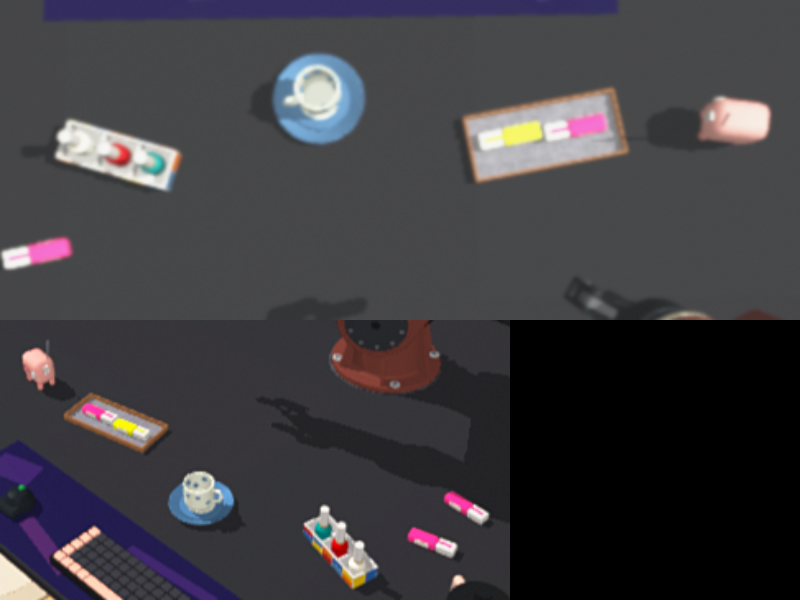

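The final views show all three bottles upright in their cells, both pens flat in the tray, the cup upright in mid-saucer, and the radio unmoved. Rim centre is about (0.629, 0.019) against the saucer's (0.628, 0.0185).

```bash
python3 -c "
from cell import bot
print(bot.job_done())"
```

```text
the job is handed in; nothing more can be done
None
```

The job is finished and handed in at about 47 s on the robot clock, in the order asked:
- **Bottles:** red is in the middle cell and teal in the free end cell.
- **Highlighters:** the rightmost pink and the yellow lie flat, end to end, in the tray.
- **Cup:** it stands upright on its saucer.

**Last checks:**
- In the top and scene views all three bottles stand, with cap tops at about 73 mm (72 mm expected), and white is still in its cell.
- The pens lie flat inside the tray.
- The cup's rim centre is about 1 mm from the saucer's centre.
- The picture around the radio is unchanged from the start.

**What went less well:**
- **Tool tilt:** the tool drifted to about 8° off vertical over the run, because each row restarts from the measured pose.
- **Failed levelling:** I pressed the open fingertips on bare desk to level it, and it did not help. The wrist force read about 31 N in all (29 N vertical) at the end of that move; I did not see the peak. The fingertips touched the desk there, not the gripper's body.
- **Working around it:** I allowed for the tilt in the later placements. The pens were released a few millimetres above the tray floor, and I did not see how far they settled.

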